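Build a level candle riser on a screw collar and a column of tins

TASK

Build the candle riser: stack all the wax tins that are on the table squarely in one column on the stand's felt pad, and spin the knurled collar along the threaded rod until its top is level with the top of the column. Then lay the notched board across collar and column, with the rod in its notch, so that it lies level, and stand the open tester candle upright on the middle of the board. Leave the card tray and the lidded jars where they are.

Things in the scene. Friction and masses are not known exactly. Their poses are not given: they have to be found in the camera images.
- stand: riser stand that does not move: dark wooden base 112 x 262 x 10 mm (x, y, z) on the table, origin under its centre, y along its long side. A grey felt pad 70 x 98 mm lies flush on it with its centre at y = -75 mm; an upright 12 mm threaded rod stands on it at y = +75 mm, 109 mm tall above the table, with a knurled brass collar on it
- pad (a point): centre of the felt pad, on the top of the base (10 mm above the table); the pad's long side lies along the stand's y, and a tin fits it with its own y along the stand's y, either way round. The column of tins belongs here
- rod_top (a point): tip of the threaded rod, on its axis, 109 mm above the table
- collar_top (a point): centre of the top face of the knurled brass collar: 46 mm diameter, 22 mm high, on the rod's axis. It rides on a steep right-hand thread: one full turn anticlockwise seen from above lifts it 16 mm, clockwise lowers it 16 mm; friction (about 0.05 N m) keeps it where it is left. It can go from 67 to 109 mm above the table and starts between the right heights for three and for four tins; the rod tip stands above it
- board: loose flat wooden shelf board 220 x 54 x 14 mm (x, y, z), starts flat on the table; origin at the centre of its underside, z up. A notch 20 mm wide and 34 mm deep is open at its -x end; the rod fits in the notch with 4 mm clearance on each side; 0.13 kg
- board_notch (a point): point on the board's underside, at x = -88 mm from its origin, that belongs on the rod's axis
- board_seat (a point): point on the board's underside, at x = +62 mm, that belongs over the centre of the column of tins
- board_middle (a point): centre of the board's top face, where the candle is to stand
- candle: open tester candle in clear glass with no lid, 67 mm wide, 74 mm tall, starts upright on the table; origin under its centre, z up; 0.26 kg
- tin_a: closed brass-coloured hinged wax tin lying flat, 59 x 88 x 22.4 mm (x, y, z; stacked tins rise by 22.4 mm each), lid fixed shut; three or four of these tins are on the table at a start, all alike; origin at the centre of its underside, which way round the tin lies does not matter (grip sides lie at x = -31 and +28 mm), z up, y along its long side; 0.11 kg
- tin_b: closed brass-coloured hinged wax tin lying flat, 59 x 88 x 22.4 mm (x, y, z; stacked tins rise by 22.4 mm each), lid fixed shut; three or four of these tins are on the table at a start, all alike; origin at the centre of its underside, which way round the tin lies does not matter (grip sides lie at x = -31 and +28 mm), z up, y along its long side; 0.11 kg
- tin_c: closed brass-coloured hinged wax tin lying flat, 59 x 88 x 22.4 mm (x, y, z; stacked tins rise by 22.4 mm each), lid fixed shut; three or four of these tins are on the table at a start, all alike; origin at the centre of its underside, which way round the tin lies does not matter (grip sides lie at x = -31 and +28 mm), z up, y along its long side; 0.11 kg
- tin_d: closed brass-coloured hinged wax tin lying flat, 59 x 88 x 22.4 mm (x, y, z; stacked tins rise by 22.4 mm each), lid fixed shut; three or four of these tins are on the table at a start, all alike; origin at the centre of its underside, which way round the tin lies does not matter (grip sides lie at x = -31 and +28 mm), z up, y along its long side; 0.11 kg
- card_tray: a clear tray of scent cards, 65 x 92 x 19 mm, bystander at the right; origin under its centre
- lidded_jar: a lidded candle jar, 69 mm wide, 82 mm tall, bystander at the right; origin under its centre
Not all that is in view belongs to the job. Leave any black look-alike of the tin_b alone.

How it is judged:
By the outcome, as a careful person would: the job done as asked, in the order asked, and still so for the second after the job is handed in, with the robot touching nothing.
Of tin_a, tin_b, tin_c, tin_d only 3 to 4 are there at a start; the rules pass over those that are not, and their reading is None.
At some moment in a run one of board, candle may be knocked a few centimetres aside while the robot is not near it.
Once in a run the grip may slacken for a moment while it holds something.
It also fails if it takes over 210 s, if anything falls off the work surface, if the arm or the gripper's body presses on something with over 40 N, if the wrist force passes 120 N, or if a joint passes its speed limit or range.

ROBOT

A 6-joint arm with a two-finger parallel gripper is mounted at the origin on a cart in front of the work surface, level with it; the furniture and walls round the work are solid. World frame = base frame: x ahead of the robot, y to its left, z up, the work surface at z = 0. Lengths are in m, angles in degrees, forces in N, time in s.
With the tool pointing down it reaches from about 0.25 to 0.725 m from the base axis. Payload 9.7 kg.
Tool frame: the origin (TCP) lies at the very end of the fingers, on their centre line; the grasp point (between the pads) lies 19 mm behind it (bot.grip_point_offset is the distance from the TCP to the grasp point, in m); y points along the fingers, x is the direction in which the jaws open and shut, and the axes are right-handed (so a half turn about y gives the same grasp; the last joint's range is limited). The gripper opens to 85 mm and grips with 20 to 120 N. Pads are 22 mm wide; open, the fingers measure 114 mm over their backs; the gripper's body (76 mm by 85 mm) begins 54 mm behind the grasp point. The pads swing forward as they close: fully open they stand 13 mm farther back than shut.
Start: joints at [73.339, 4.979, 10.078, 95.1, 0, 90], TCP at [0.158, 0.527, 0.231] pointing down, gripper open.
Joint ranges: [-179.16, 179.16], [-48.56, 103.87], [-65.8, 70.77], [-126.05, 130.52], [-82.76, 87.17], [-180, 180]. Speed limits (degrees/s): [127.2, 127.2, 147.25, 180, 180, 180].

INTERFACE

Orientations are given as [roll, pitch, yaw] about the fixed x, y, z axes, in that order (R = Rz(yaw) Ry(pitch) Rx(roll)).
In Python, from workcell import bot gives the robot as it stands.
- The arm moves only by the shell command python3 -m inch 'ROWS' [FORCE]. ROWS is JSON, a list of rows, each a list of 3 entries, a list of its own where there are three numbers: the shift along the tool's x, y, z in mm, then the turn, a rotation vector about the tool's x, y, z in rad, then the finger opening in mm, from 0 to 85.4. In form: [[[x, y, z], [ax, ay, az], grip], ...]. A call has 1 to 20 rows; each row is the pose to reach, as a shift and turn from the pose measured when the call began, along the tool's axes at that moment; what a row does not reach only later rows make up. A row lasts 1/10 s, in which the tool goes at most 50 mm and 8.59 degrees, less where a joint would pass 70% of its speed; a pose out of reach is approached as far as the arm can. A call with a gripper value outside its range is refused whole. The fingers move at their own pace and stop on an object; FORCE is the grip in N (left out, the last holds). Time passes only in rows, so rows that repeat a pose let the fingers close. It gives the time, the measured TCP pose, the force and the opening at its end, in the units of the state.
- bot.get_obs(): the state, without advancing time (a new reading comes with each control period).
- bot.camera(name): name is "scene" or "side" or "wrist"; returns a dict with "frame" (400x640x3 uint8, red, green, blue), "mtx" (3x3 intrinsics, pixels), "origin" and "orientation" of the camera in the world. Camera axes: x right, y down, z forward; pixel columns grow to the right and rows downward; lengths in m; the calibration is good to about 2 mm. A picture is of the moment at which its call begins. There is no depth.
- bot.job_done(): hands the job in, once; it reports no verdict.
Trained networks look in a picture, given as the dict that the camera call returned (one of the last four; its "shot" number tells which), for a name from the list of things; names that differ only in an ending like _2 or _b are one class to them, and where a whole thing is asked for, a point or a joint stands for the part that bears it (a point fixed in the world has none). Each returns a list of dicts, best first, with "confidence" (0 to 1); they miss things now and then, are a little off and sometimes report something else, mostly with a low value. They report only what shows in the picture. A call takes as long as a camera call. They do not tell look-alikes from the thing itself.
- bot.search_frame(picture, name): "box" ([left, top, right, bottom] in pixels, round what is visible of it).
- bot.cut_out(picture, name): "region" (400x640 bool, what is visible of it) and "box" ([left, top, right, bottom] in pixels, round what is visible of it).
The state is a dict: "time": time; "q": joint angles; "qd": joint speeds; "joint_efforts": joint torques, N m; "ee_pos": TCP position; "tcp_rot": TCP orientation; "wrist_force": force on the tool from outside, world axes, zero at the start; "torque": the same for the moment, N m; "opening": finger opening in m.
Only numpy, scipy, OpenCV 4.12 (cv2) and the standard library are available. Lean on these libraries where they do the work, as an engineer would, in place of code of your own. Each camera call takes 0.05 s, during which the arm holds its last target. There are 200 camera calls.

## Working session

There is one attempt and no reset: what is moved stays moved. The work goes in short steps, Python scripts to look and compute and a shell command to move; the robot and the scene stay as the last step left them, time stands still between calls to the robot, and variables do not carry over. Pictures are saved under pics/ and viewed, about 12 in all and at most 16, crops included, and the job is handed in when it is done.

```bash
ls; mkdir -p pics
python3 - <<'E'
from workcell import bot
import cv2,numpy as np
o=bot.get_obs();print({k:np.round(v,3) for k,v in o.items()})
ims=[]
for c in ["scene","side"]:
    p=bot.camera(c);print(c,p["mtx"],p["origin"],p["orientation"])
    ims.append(p["frame"])
    cv2.imwrite(f"pics/{c}0.png",cv2.cvtColor(p["frame"],cv2.COLOR_RGB2BGR))
    for n in ["stand","tin_a","board","candle","collar_top","card_tray","lidded_jar"]:
        for d in bot.search_frame(p,n): print(c,n,np.round(d["box"]),round(d["confidence"],2))
E
```

```text
pics
{'time': np.float64(0.0), 'q': array([7.3337e+01, 5.0120e+00, 1.0033e+01, 9.5098e+01, 1.0000e-03,
       8.9999e+01]), 'qd': array([ 0.019, -0.044,  0.026, -0.01 , -0.101, -0.002]), 'joint_efforts': array([-2.0000e-03, -5.2039e+01,  4.6481e+01,  1.6000e-02, -0.0000e+00,
       -0.0000e+00]), 'ee_pos': array([0.158, 0.527, 0.231]), 'tcp_rot': array([-8.9999e+01,  7.7000e-02,  7.3337e+01]), 'wrist_force': array([ 0.267, -0.052,  0.042]), 'torque': array([-0.028, -0.016,  0.08 ]), 'opening': np.float64(0.085)}
scene [[516.77326792   0.         314.67745504]
 [  0.         516.77326792 194.32965629]
 [  0.           0.           1.        ]] [-0.65696128 -0.76563966  1.04550271] [-123.47581523   -0.6502611   -58.2706655 ]
scene stand [191. 183. 271. 233.] 0.85
scene tin_a [299. 230. 332. 254.] 0.95
scene tin_a [246. 180. 270. 198.] 0.87
scene tin_a [363. 233. 395. 252.] 0.75
scene tin_a [339. 248. 360. 271.] 0.71
scene tin_a [225. 152. 248. 165.] 0.49
scene tin_a [361. 265. 436. 299.] 0.19
scene board [359. 262. 436. 299.] 0.59
scene candle [223. 162. 237. 189.] 0.75
scene candle [3
[... 156 characters left out ...]
cene card_tray [248. 179. 269. 197.] 0.16
scene lidded_jar [409. 204. 430. 235.] 0.83
side [[500.47983546   0.         320.89418086]
 [  0.         500.47983546 191.16396445]
 [  0.           0.           1.        ]] [ 0.24945043 -1.34463664  1.00894142] [-1.24289918e+02  4.70058613e-02 -1.36467957e+01]
side stand [246. 144. 292. 204.] 0.94
side tin_a [278. 244. 312. 268.] 0.87
side tin_a [276. 219. 302. 236.] 0.64
side tin_a [318. 244. 354. 270.] 0.62
side tin_a [318. 137. 340. 149.] 0.45
side board [289. 267. 329. 328.] 0.62
side candle [296. 136. 312. 158.] 0.73
side collar_top [246. 146. 293. 202.] 0.34
side card_tray [366. 278. 405. 308.] 0.83
side lidded_jar [379. 243. 403. 279.] 0.67
```

View pics/scene0.png

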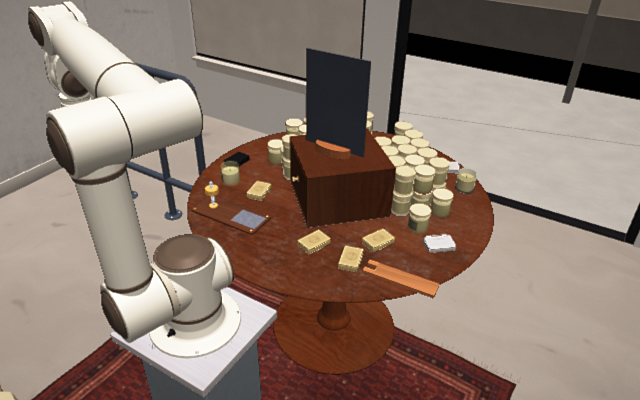

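View pics/side0.png

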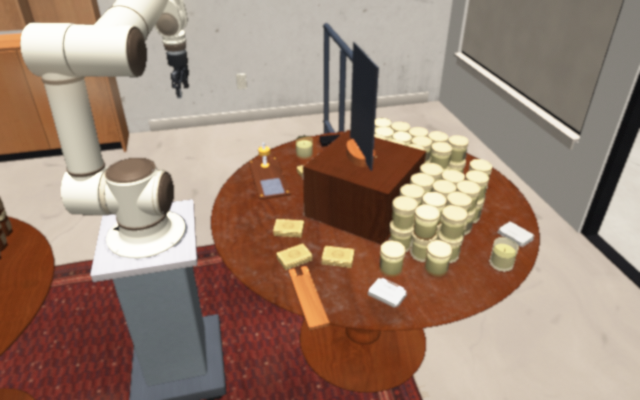

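```bash
cat > h.py <<'E'
from workcell import bot
import cv2,numpy as np
from scipy.spatial.transform import Rotation as R
from scipy.optimize import minimize
def rot(e): return R.from_euler('xyz',e,degrees=True)
def ray(p,uv,z):
    d=rot(p["orientation"]).as_matrix()@np.linalg.inv(p["mtx"])@np.array([uv[0],uv[1],1.])
    o=np.array(p["origin"]); return o+d*(z-o[2])/d[2]
def proj(p,X):
    c=(np.atleast_2d(X)-p["origin"])@rot(p["orientation"]).as_matrix()
    u=c@np.array(p["mtx"]).T; return u[:,:2]/u[:,2:]
def box(sx,sy,sz): return np.array([[a*sx/2,b*sy/2,c*sz] for a in(-1,1) for b in(-1,1) for c in(0,1)])
def cyl(d,h): return np.array([[d/2*np.cos(t),d/2*np.sin(t),z] for t in np.linspace(0,6.28,24) for z in(0,h)])
TIN=box(.059,.088,.0224)
def place(V,x,y,yaw,z=0): return V@R.from_euler('z',yaw,degrees=True).as_matrix().T+[x,y,z]
def fit(obs,V,x0,yaw0s=(0,45,90,135),z=0):
    """obs: list of (picture,mask)"""
    def cost(v):
        s=0
        for p,m in obs:
            h=cv2.convexHull(proj(p,place(V,v[0],v[1],v[2]*1000,z)).astype(np.float32))
            a=np.zeros((1600,2560),np.uint8)
            try: cv2.fillConvexPoly(a,np.round(h*4+1.5).astype(np.int32),255)
            except cv2.error: return 9
            a=cv2.resize(a,(640,400),interpolation=cv2.INTER_AREA)/255.
            s+=1-np.minimum(a,m).sum()/max(np.maximum(a,m).sum(),1)
        return s/len(obs)
    best=None
    for y0 in yaw0s:
        s0=np.array([x0[0],x0[1],y0/1000])
        r=minimize(cost,s0,method='Nelder-Mead',options=dict(initial_simplex=s0+np.array([[0,0,0],[.01,0,0],[0,.01,0],[0,0,.02]]),xatol=2e-4,fatol=1e-4,maxiter=120))
        if best is None or r.fun<best.fun: best=r
    return best.x*[1,1,1000],1-best.fun
def save(p,name,crop=None,s=1):
    f=p["frame"] if isinstance(p,dict) else p
    if crop: f=f[crop[1]:crop[3],crop[0]:crop[2]]
    f=cv2.resize(f,None,fx=s,fy=s,interpolation=cv2.INTER_CUBIC)
    cv2.imwrite(f"pics/{name}.png",cv2.cvtColor(f,cv2.COLOR_RGB2BGR))
def goto(pos,yaw):
    """shift mm and rotvec (tool frame) to tcp pos, roll -90 pitch 0 yaw (closest of yaw+180k)"""
    o=bot.get_obs();A=rot(o["tcp_rot"]);B=min((rot([-90,0,yaw+k]) for k in(0,180)),key=lambda b:(A.inv()*b).magnitude())
    print("shift",np.round(A.inv().apply(np.array(pos)-o["ee_pos"])*1000,1).tolist(),"turn",np.round((A.inv()*B).as_rotvec(),3).tolist(), "tool axes",np.round(A.as_matrix().T,2).tolist(),"q",np.round(o["q"]).tolist(),"t",round(float(o["time"]),1),"ee",np.round(o["ee_pos"],4).tolist(),np.round(o["tcp_rot"],1).tolist())
E
python3 - <<'E'
from h import *
S=bot.camera("scene");D=bot.camera("side");W=bot.camera("wrist")
print(W["mtx"],W["origin"],W["orientation"])
objs={"tin_a":(TIN,.0224),"stand":(None,.01),"board":(box(.22,.054,.014),.014),"candle":(cyl(.067,.074),.074),"card_tray":(box(.065,.092,.019),.019),"lidded_jar":(cyl(.069,.082),.082)}
for n,(V,h) in objs.items():
    if V is None: V=box(.112,.262,.01)
    for p,l in((S,"scene"),(D,"side")):
        for d in bot.cut_out(p,n):
            if d["confidence"]<.3: continue
            b=d["box"];x0=ray(p,((b[0]+b[2])/2,(b[1]+b[3])/2),h/2)
            x,q=fit([(p,d["region"])],V,x0,(0,45,90,135) if V.shape[0]==8 else (0,))
            print(n,l,np.round(b),round(d["confidence"],2),np.round(x,3),"iou",round(q,2))
a=cv2.resize(S["frame"][130:310,185:485],(800,480),interpolation=cv2.INTER_CUBIC)
save(a,"scene_crop")
b=cv2.resize(D["frame"][120:330,225:545],(800,525),interpolation=cv2.INTER_CUBIC);save(b,"side_crop")
E
```

```text
[[283.06927241   0.         320.82893932]
 [  0.         283.06927241 200.60500802]
 [  0.           0.           1.        ]] [0.08642988 0.54880897 0.37391347] [1.62681005e+02 1.24378196e-02 7.33058217e+01]
tin_a scene [297. 229. 332. 256.] 0.93 [ 0.445 -0.093 70.311] iou 0.94
tin_a scene [338. 248. 363. 273.] 0.78 [  0.436  -0.231 106.234] iou 0.95
tin_a scene [365. 233. 393. 252.] 0.75 [ 0.564 -0.26  69.184] iou 0.88
tin_a scene [226. 152. 247. 165.] 0.74 [ 0.738  0.458 -3.866] iou 0.66
tin_a scene [246. 179. 269. 201.] 0.6 [  0.589   0.233 102.621] iou 0.94
tin_a scene [362. 261. 436. 299.] 0.47 [  0.436  -0.376 -10.587] iou 0.41
tin_a side [274. 246. 312. 268.] 0.88 [  0.434  -0.238 106.275] iou 0.96
tin_a side [320. 248. 352. 269.] 0.8 [ 0.559 -0.269 65.887] iou 0.92
tin_a side [274. 218. 300. 236.] 0.77 [ 0.44  -0.103 69.917] iou 0.91
tin_a side [317. 136. 339. 146.] 0.64 [  0.709   0.444 -31.016] iou 0.61
tin_a side [299. 164. 302. 174.] 0.62 [  0.561   0.251 -11.877] iou 0.15
stand scene [190. 181. 273. 234.] 0.97 [0.43  0.237 2.226] iou 0.89
stand scene [410. 204. 431. 234
[... 214 characters left out ...]
.] 0.71 [ 0.442 -0.395 92.05 ] iou 0.91
board side [290. 268. 329. 330.] 0.65 [ 0.439 -0.398 92.656] iou 0.91
board side [295. 135. 313. 158.] 0.43 [ 0.61   0.44  75.373] iou 0.7
candle scene [222. 161. 238. 187.] 0.64 [  0.595   0.37  -13.977] iou 0.93
candle side [296. 133. 311. 160.] 0.57 [ 0.59   0.36  10.376] iou 0.94
card_tray scene [423. 234. 455. 255.] 0.66 [ 0.656 -0.434 42.399] iou 0.89
card_tray scene [206. 186. 221. 198.] 0.49 [  0.505   0.38  -46.339] iou 0.38
card_tray side [368. 278. 406. 308.] 0.6 [ 0.654 -0.441 40.921] iou 0.87
lidded_jar scene [411. 200. 431. 233.] 0.92 [ 0.705 -0.341 18.291] iou 0.93
lidded_jar side [381. 241. 404. 276.] 0.8 [ 0.699 -0.343  8.705] iou 0.89
```

View pics/scene_crop.png

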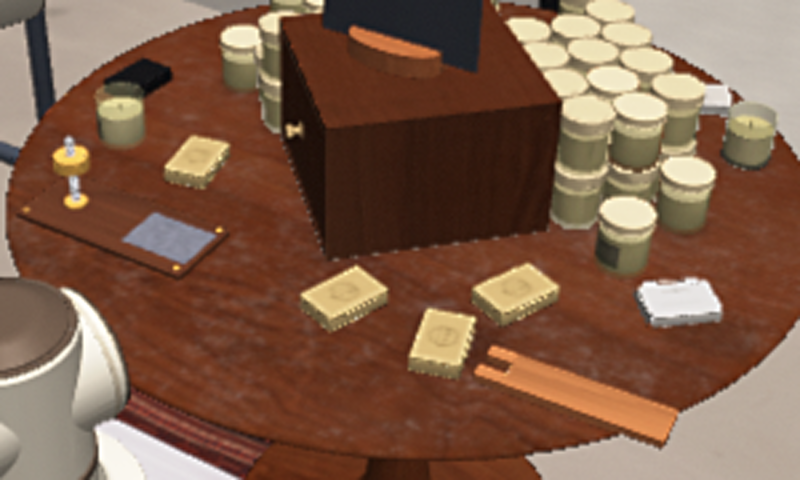

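View pics/side_crop.png

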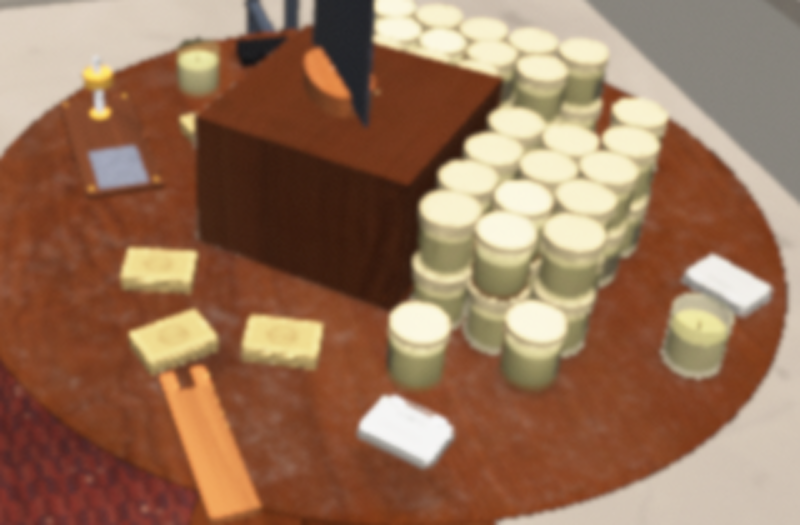

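Tins: scene px (315,242), (350,260), (379,242), (258,190) – all four brass; the black one at (237,158) is the look-alike. Candle: (230,174) fits (open, reachable at 0.69 m); the open one at (467,180) is beyond reach. First, over the stand.

Run:
```python
from h import *
goto([.43,.15,.24],2)
S=bot.camera("scene")
print("cab near corner base",ray(S,(309,226),0),"left back",ray(S,(293,178),0))
goto([.5,.3,.25],40)
```

```text
shift [-283.0, -8.7, -368.9] turn [0.0, 1.245, -0.0] tool axes [[0.29, 0.96, -0.0], [-0.0, -0.0, -1.0], [-0.96, 0.29, 0.0]] q [73.0, 5.0, 10.0, 95.0, 0.0, 90.0] t 1.6 ee [0.1577, 0.5269, 0.2313] [-90.0, 0.0, 73.3]
cab near corner base [ 0.51989346 -0.02951297  0.        ] left back [0.74591366 0.18593117 0.        ]
shift [-119.2, -18.7, -393.0] turn [0.0, 0.582, 0.0] tool axes [[0.29, 0.96, 0.0], [0.0, 0.0, -1.0], [-0.96, 0.29, -0.0]] q [73.0, 5.0, 10.0, 95.0, -0.0, 90.0] t 1.6 ee [0.1577, 0.5269, 0.2313] [-90.0, -0.0, 73.3]
```

```bash
python3 -m inch '[[[-283,-9,-369],[0,1.245,0],85],[[-283,-9,-369],[0,1.245,0],85],[[-283,-9,-369],[0,1.245,0],85],[[-283,-9,-369],[0,1.245,0],85],[[-283,-9,-369],[0,1.245,0],85],[[-283,-9,-369],[0,1.245,0],85],[[-283,-9,-369],[0,1.245,0],85],[[-283,-9,-369],[0,1.245,0],85],[[-283,-9,-369],[0,1.245,0],85],[[-283,-9,-369],[0,1.245,0],85],[[-283,-9,-369],[0,1.245,0],85],[[-283,-9,-369],[0,1.245,0],85],[[-283,-9,-369],[0,1.245,0],85]]' 40
python3 - <<'E'
from h import *
W=bot.camera("wrist");goto([.43,.15,.24],2);save(W,"w1")
for n in["collar_top","rod_top","stand"]:
    for d in bot.cut_out(W,n):print(n,np.round(d["box"],1),round(d["confidence"],2),np.argwhere(d["region"]).mean(0)[::-1])
E
```

```text
time: 2.9
ee_pos: [0.4295, 0.1508, 0.2403]
tcp_rot: [-90.0, 0.0, 2.1]
wrist_force: [-0.8, 0.3, -0.3]
opening: 0.0851
shift [0.4, 0.3, -0.9] turn [-0.0, 0.002, -0.0] tool axes [[1.0, 0.04, -0.0], [-0.0, 0.0, -1.0], [-0.04, 1.0, 0.0]] q [19.0, -8.0, -1.0, 96.0, 0.0, 107.0] t 3.0 ee [0.4295, 0.1509, 0.2403] [-90.0, 0.0, 2.1]
collar_top [297.8   2.3 350.3  51.4] 0.61 [322.91032325  25.36079249]
rod_top [274.4   0.  372.1 206.5] 0.78 [321.89033548  99.6209281 ]
stand [274.5   1.4 370.  210. ] 0.73 [321.88743116  99.68658892]
```

View pics/w1.png

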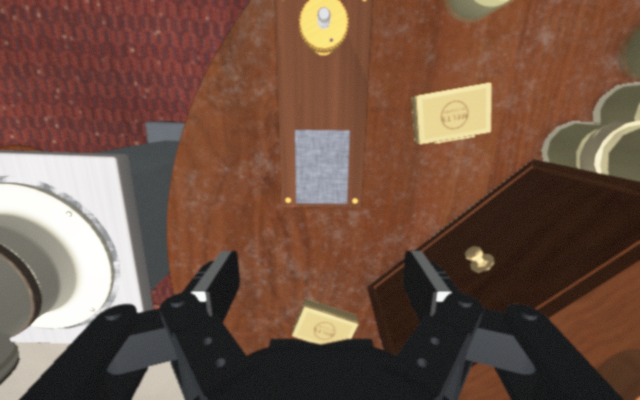

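```bash
cat >> h.py <<'E'
def tins(p,z=0,minc=.4):
    for d in bot.cut_out(p,"tin_a"):
        b=d["box"]
        if d["confidence"]<minc: continue
        x0=ray(p,((b[0]+b[2])/2,(b[1]+b[3])/2),z+.011)
        x,q=fit([(p,d["region"])],TIN,x0,z=z)
        print("tin",np.round(b),round(d["confidence"],2),np.round(x,4).tolist(),"iou",round(q,3))
def pad(p,x0=(.432,.16),name="x"):
    f=p["frame"].astype(int);hsv=cv2.cvtColor(p["frame"],cv2.COLOR_RGB2HSV)
    m=((f[...,2]>f[...,0]-3)&(f[...,2]>90)).astype(np.uint8)
    m=cv2.morphologyEx(cv2.morphologyEx(m,cv2.MORPH_CLOSE,np.ones((5,5))),cv2.MORPH_OPEN,np.ones((5,5)))
    n,l,s,c=cv2.connectedComponentsWithStats(m)
    u=proj(p,[x0[0],x0[1],.01])[0];k=l[int(u[1]),int(u[0])];print("pad comp",k,s[k])
    return fit([(p,(l==k))],box(.07,.098,1e-5),x0,(0,),z=.01)
E
python3 - <<'E'
from h import *
W=bot.camera("wrist")
print("rod tip",ray(W,(323,12),.109))
print(pad(W));tins(W)
for uv in [(288,201),(355,201)]:print("brass dots",ray(W,uv,.01))
goto([.589,.233,.14],103)
E
```

```text
rod tip [0.42740835 0.3072806  0.109     ]
pad comp 3 [ 296  130   53   73 3730]
(array([0.43204522, 0.15652637, 1.1616404 ]), np.float64(0.9665149082335726))
tin [290. 298. 357. 341.] 0.94 [0.4447, -0.0946, 69.3924] iou 0.882
tin [412.  85. 491. 141.] 0.67 [0.5906, 0.2301, -78.6546] iou 0.961
brass dots [0.38757989 0.10854876 0.01      ]
brass dots [0.48001321 0.11183731 0.01      ]
shift [162.1, 100.4, 76.7] turn [-0.0, 1.38, 0.0] tool axes [[1.0, 0.04, 0.0], [0.0, 0.0, -1.0], [-0.04, 1.0, 0.0]] q [19.0, -8.0, -1.0, 96.0, -0.0, 107.0] t 3.2 ee [0.4298, 0.1505, 0.2403] [-90.0, -0.0, 2.1]
```

```bash
python3 - <<'E'
s=open('h.py').read()
s=s.replace("B=min((rot([-90,0,yaw+k]) for k in(0,180)),key=lambda b:(A.inv()*b).magnitude())",
"""q1=np.degrees(np.arctan2(pos[1],pos[0]));q6n=o["q"][5]
    c=[yaw+k for k in(-360,-180,0,180,360) if abs(q1-yaw-k+90)<172]
    yw=min(c,key=lambda y:abs(q1-y+90-q6n));B=rot([-90,0,yw]);print("yaw",yw,"q6->",q1-yw+90)
    tn=(yw-o["tcp_rot"][2]+540)%360-180""")
s=s.replace('"turn",np.round((A.inv()*B).as_rotvec(),3).tolist()','"turn_y",round(float(-np.radians(tn)),3),"small",np.round((A.inv()*B).as_rotvec(),3).tolist()')
open('h.py','w').write(s)
E
python3 -m inch '[[[0,0,30],[0,0,0],85],[[162,70,77],[0,-1.73,0],85],[[162,100,77],[0,-1.73,0],85],[[162,100,77],[0,-1.73,0],85],[[162,100,77],[0,-1.73,0],85],[[162,100,77],[0,-1.73,0],85],[[162,100,77],[0,-1.73,0],85],[[162,100,77],[0,-1.73,0],85],[[162,100,77],[0,-1.73,0],85],[[162,100,77],[0,-1.73,0],85],[[162,100,77],[0,-1.73,0],85],[[162,100,77],[0,-1.73,0],85],[[162,100,77],[0,-1.73,0],85],[[162,100,77],[0,-1.73,0],85],[[162,100,77],[0,-1.73,0],85]]'
python3 - <<'E'
from h import *
W=bot.camera("wrist");tins(W)
goto([.5905,.2305,.001],101.4)
save(W,"w2")
E
```

```text
time: 4.7
ee_pos: [0.5888, 0.2335, 0.1403]
tcp_rot: [-90.0, -0.0, 101.1]
wrist_force: [-0.4, 1.2, -1.0]
opening: 0.0851
tin [462. 289. 507. 373.] 0.76 [0.7205, 0.4542, 125.3356] iou 0.111
tin [282. 145. 350. 237.] 0.74 [0.5911, 0.2301, -78.2405] iou 0.964
yaw 101.4 q6-> 9.923046581908096
shift [-3.2, 139.3, -1.0] turn_y -0.005 small [0.0, -0.005, -0.0] tool axes [[-0.19, 0.98, -0.0], [0.0, -0.0, -1.0], [-0.98, -0.19, -0.0]] q [22.0, 16.0, 12.0, 87.0, -0.0, 11.0] t 4.8 ee [0.5889, 0.2334, 0.1403] [-90.0, 0.0, 101.1]
```

```bash
python3 -m inch '[[[-3,45,-2],[0,-0.01,0],85],[[-3,90,-2],[0,-0.01,0],85],[[-3,120,-2],[0,-0.01,0],85],[[-3,132,-2],[0,-0.01,0],85],[[-3,138,-2],[0,-0.01,0],85],[[-3,138,-2],[0,-0.01,0],85],[[-3,138,-2],[0,-0.01,0],40],[[-3,138,-2],[0,-0.01,0],40],[[-3,138,-2],[0,-0.01,0],40],[[-3,138,-2],[0,-0.01,0],40],[[-3,138,-2],[0,-0.01,0],40],[[-3,138,-2],[0,-0.01,0],40],[[-3,138,-2],[0,-0.01,0],40],[[-3,138,-2],[0,-0.01,0],40]]' 50
python3 - <<'E'
from h import *
goto([.432,.157,.18],1.8)
E
```

```text
time: 6.2
ee_pos: [0.5925, 0.2313, 0.0046]
tcp_rot: [-90.2, -0.0, 101.7]
wrist_force: [-0.1, -0.5, 5.9]
opening: 0.0572
yaw 181.8 q6-> -71.82754325112109
shift [-40.2, -176.0, 171.7] turn_y -1.399 small [0.003, -1.399, -0.002] tool axes [[-0.2, 0.98, 0.0], [0.0, 0.0, -1.0], [-0.98, -0.2, -0.0]] q [21.0, 18.0, 0.0, 72.0, 0.0, 10.0] t 6.2 ee [0.5925, 0.2313, 0.0046] [-90.2, -0.0, 101.7]
```

```bash
python3 -m inch '[[[0,-20,0],[0,0,0],40],[[0,-60,0],[0,0,0],40],[[0,-110,0],[0,0,0],40],[[0,-150,0],[0,0,0],40],[[-10,-176,40],[0,-0.1,0],40],[[-20,-176,80],[0,-0.25,0],40],[[-30,-176,120],[0,-0.4,0],40],[[-40,-176,160],[0,-0.55,0],40],[[-40,-176,172],[0,-0.7,0],40],[[-40,-176,172],[0,-0.85,0],40],[[-40,-176,172],[0,-1,0],40],[[-40,-176,172],[0,-1.15,0],40],[[-40,-176,172],[0,-1.3,0],40],[[-40,-176,172],[0,-1.4,0],40],[[-40,-176,172],[0,-1.4,0],40],[[-40,-176,172],[0,-1.4,0],40],[[-40,-176,172],[0,-1.4,0],40]]' 50
python3 - <<'E'
from h import *
goto([.432,.157,.0155],1.8)
W=bot.camera("wrist");save(W,"w3");tins(W,.175)
E
```

```text
time: 7.9
ee_pos: [0.4317, 0.1572, 0.1802]
tcp_rot: [-90.1, 0.2, -178.3]
wrist_force: [-0.0, 0.0, -0.6]
opening: 0.0572
yaw 181.8 q6-> -71.82754325112109
shift [0.3, 164.7, 0.4] turn_y -0.001 small [0.001, -0.001, -0.004] tool axes [[-1.0, -0.03, -0.0], [0.0, 0.0, -1.0], [0.03, -1.0, -0.0]] q [20.0, -8.0, -9.0, 90.0, 0.0, -72.0] t 7.9 ee [0.4317, 0.1572, 0.1802] [-90.1, 0.2, -178.3]
tin [252. 172. 385. 337.] 0.82 [0.4336, 0.1543, 181.7107] iou 0.975
tin [ 71. 347.  91. 366.] 0.76 [0.5956, 0.282, 134.262] iou 0.046
```

View pics/w3.png

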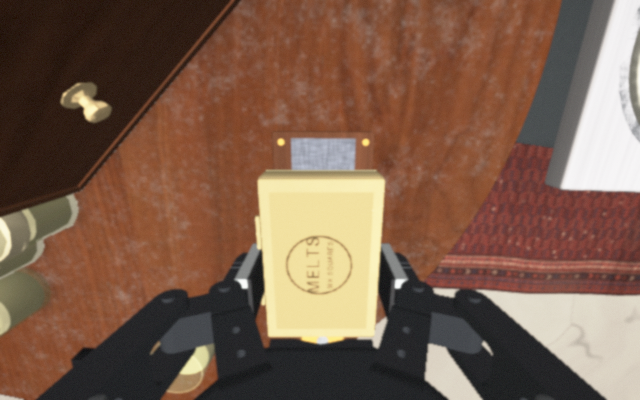

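Run:
```python
from h import *
W=bot.camera("wrist")
for uv in [(281,142),(366,142)]:print("brass dots",ray(W,uv,.01))
```

```text
brass dots [0.4785358  0.11340075 0.01      ]
brass dots [0.38624289 0.11052989 0.01      ]
```

```bash
python3 -m inch '[[[1.5,45,-3.5],[0,0,0],40],[[1.5,90,-3.5],[0,0,0],40],[[1.5,130,-3.5],[0,0,0],40],[[1.5,150,-3.5],[0,0,0],40],[[1.5,160,-3.5],[0,0,0],40],[[1.5,165,-3.5],[0,0,0],40],[[1.5,165.5,-3.5],[0,0,0],40],[[1.5,165.5,-3.5],[0,0,0],40],[[1.5,165,-3.5],[0,0,0],80],[[1.5,165,-3.5],[0,0,0],85],[[1.5,165,-3.5],[0,0,0],85],[[1.5,165,-3.5],[0,0,0],85],[[1.5,140,-3.5],[0,0,0],85],[[1.5,90,-3.5],[0,0,0],85],[[1.5,40,-3.5],[0,0,0],85],[[1.5,0,-3.5],[0,0,0],85],[[1.5,-20,-3.5],[0,0,0],85],[[1.5,-20,-3.5],[0,0,0],85]]' 50
python3 - <<'E'
from h import *
W=bot.camera("wrist");tins(W,.01)
goto([.444,-.0955,.16],69.5)
E
```

```text
time: 9.85
ee_pos: [0.4311, 0.161, 0.2033]
tcp_rot: [-90.2, 0.5, -178.2]
wrist_force: [0.1, 1.1, -0.1]
opening: 0.0852
tin [295. 139. 351. 215.] 0.62 [0.4344, 0.1575, 2.0571] iou 0.971
yaw 69.5 q6-> 8.361186200019176
shift [-5.7, 39.5, 256.5] turn_y 1.96 small [0.004, 1.96, -0.001] tool axes [[-1.0, -0.03, -0.0], [0.0, 0.0, -1.0], [0.03, -1.0, -0.0]] q [20.0, -8.0, -6.0, 92.0, 0.0, -71.0] t 9.9 ee [0.43, 0.1606, 0.1998] [-90.1, 0.2, -178.2]
```

```bash
python3 -m inch '[[[10,0,40],[0,0.15,0],85],[[20,0,80],[0,0.3,0],85],[[30,0,120],[0,0.45,0],85],[[30,0,160],[0,0.6,0],85],[[15,0,200],[0,0.75,0],85],[[0,10,240],[0,0.9,0],85],[[-6,30,257],[0,1.05,0],85],[[-6,40,257],[0,1.2,0],85],[[-6,40,257],[0,1.35,0],85],[[-6,40,257],[0,1.5,0],85],[[-6,40,257],[0,1.65,0],85],[[-6,40,257],[0,1.8,0],85],[[-6,40,257],[0,1.95,0],85],[[-6,40,257],[0,1.96,0],85],[[-6,40,257],[0,1.96,0],85],[[-6,40,257],[0,1.96,0],85]]' 50
python3 - <<'E'
from h import *
W=bot.camera("wrist");tins(W)
goto([.444,-.0955,.008],69.5)
E
```

```text
time: 11.55
ee_pos: [0.444, -0.0959, 0.1589]
tcp_rot: [-90.1, -0.1, 69.7]
wrist_force: [0.3, 0.2, -0.7]
opening: 0.0851
tin [149. 175. 250. 264.] 0.96 [0.4369, -0.2338, -74.7633] iou 0.955
tin [514.  29. 635. 132.] 0.92 [0.4352, 0.1657, 1.7413] iou 0.96
tin [222. 288. 253. 356.] 0.76 [0.5783, -0.2437, 44.1235] iou 0.349
tin [287. 146. 352. 228.] 0.65 [0.4454, -0.0963, 70.3893] iou 0.967
yaw 69.5 q6-> 8.361186200019176
shift [-0.0, 151.2, 0.7] turn_y 0.002 small [0.002, 0.002, 0.002] tool axes [[0.35, 0.94, 0.0], [0.0, 0.0, -1.0], [-0.94, 0.35, -0.0]] q [-12.0, -9.0, -12.0, 87.0, 0.0, 8.0] t 11.7 ee [0.4442, -0.096, 0.1592] [-90.1, -0.1, 69.6]
```

```bash
python3 -m inch '[[[0,45,-1],[0,-0.01,0],85],[[0,90,-1],[0,-0.01,0],85],[[0,130,-1],[0,-0.01,0],85],[[0,145,-1],[0,-0.01,0],85],[[0,151,-1],[0,-0.01,0],85],[[0,151,-1],[0,-0.01,0],85],[[0,151,-1],[0,-0.01,0],40],[[0,151,-1],[0,-0.01,0],40],[[0,151,-1],[0,-0.01,0],40],[[0,151,-1],[0,-0.01,0],40],[[0,151,-1],[0,-0.01,0],40],[[0,151,-1],[0,-0.01,0],40]]' 50;  python3 -m inch '[[[0,-20,0],[0,0,0],40],[[0,-60,0],[0,0,0],40],[[0,-110,0],[0,0,0],40],[[0,-150,0],[0,0,0],40],[[0,-190,0],[0,0,0],40],[[0,-190,0],[0,0,0],40]]' 50
python3 - <<'E'
from h import *
goto([.431,.160,.20],1.8)
E
```

```text
time: 12.85
ee_pos: [0.4466, -0.0963, 0.0101]
tcp_rot: [-90.3, -0.2, 70.2]
wrist_force: [-1.7, 1.1, 7.1]
opening: 0.057
time: 13.45
ee_pos: [0.4475, -0.0969, 0.2064]
tcp_rot: [-90.8, -0.2, 70.2]
wrist_force: [0.6, 0.3, -1.5]
opening: 0.0567
yaw 181.8 q6-> -71.43357861295004
shift [236.2, 5.9, 102.5] turn_y -1.947 small [0.013, -1.947, -0.011] tool axes [[0.34, 0.94, 0.0], [0.01, -0.0, -1.0], [-0.94, 0.34, -0.01]] q [-12.0, -9.0, -6.0, 92.0, 0.0, 7.0] t 13.4 ee [0.4475, -0.0969, 0.2064] [-90.8, -0.2, 70.2]
```

```bash
python3 -m inch '[[[10,0,30],[0,-0.15,0],40],[[30,0,70],[0,-0.3,0],40],[[75,0,100],[0,-0.45,0],40],[[120,0,103],[0,-0.6,0],40],[[165,0,103],[0,-0.75,0],40],[[210,0,103],[0,-0.9,0],40],[[236,5,103],[0,-1.05,0],40],[[236,5,103],[0,-1.2,0],40],[[236,5,103],[0,-1.35,0],40],[[236,5,103],[0,-1.5,0],40],[[236,5,103],[0,-1.65,0],40],[[236,5,103],[0,-1.8,0],40],[[236,5,103],[0.013,-1.947,-0.011],40],[[236,5,103],[0.013,-1.947,-0.011],40],[[236,5,103],[0.013,-1.947,-0.011],40],[[236,5,103],[0.013,-1.947,-0.011],40]]' 50
python3 - <<'E'
from h import *
W=bot.camera("wrist");o=bot.get_obs();save(W,"w4");tins(W,o["ee_pos"][2]-.010)
goto([.431,.160,.20],1.8)
E
```

```text
time: 15.05
ee_pos: [0.4305, 0.16, 0.2009]
tcp_rot: [-90.0, 0.0, -178.4]
wrist_force: [-0.0, 0.3, -1.0]
opening: 0.057
tin [292. 141. 345. 169.] 0.81 [0.4366, 0.1421, 20.6433] iou 0.077
tin [ 84. 334. 108. 357.] 0.63 [0.5885, 0.2786, -44.9753] iou 0.043
tin [258. 168. 382. 329.] 0.59 [0.4327, 0.1574, 1.8655] iou 0.969
yaw 181.8 q6-> -71.43357861295004
shift [-0.6, 0.9, 0.0] turn_y -0.002 small [-0.0, -0.002, -0.001] tool axes [[-1.0, -0.03, -0.0], [0.0, -0.0, -1.0], [0.03, -1.0, 0.0]] q [20.0, -8.0, -6.0, 92.0, -0.0, -71.0] t 15.2 ee [0.4304, 0.16, 0.2009] [-90.0, 0.0, -178.3]
```

```bash
python3 -m inch '[[[-1,45,0],[0,0,0],40],[[-1,90,0],[0,0,0],40],[[-1,130,0],[0,0,0],40],[[-1,148,0],[0,0,0],40],[[-1,155,0],[0,0,0],40],[[-1,158,0],[0,0,0],40],[[-1,158.5,0],[0,0,0],40],[[-1,158.5,0],[0,0,0],40]]'; python3 -m inch '[[[0,0,0],[0,0,0],80],[[0,0,0],[0,0,0],85],[[0,0,0],[0,0,0],85],[[0,0,0],[0,0,0],85],[[0,-25,0],[0,0,0],85],[[0,-75,0],[0,0,0],85],[[0,-125,0],[0,0,0],85],[[0,-160,0],[0,0,0],85],[[0,-160,0],[0,0,0],85]]' 50
python3 - <<'E'
from h import *
W=bot.camera("wrist");tins(W,.0324)
goto([.436,-.235,.16],105.5)
E
```

```text
time: 15.95
ee_pos: [0.4323, 0.1603, 0.0437]
tcp_rot: [-90.0, 0.1, -178.3]
wrist_force: [-0.4, -0.4, -1.6]
opening: 0.0568
time: 16.85
ee_pos: [0.4335, 0.1608, 0.209]
tcp_rot: [-90.2, 0.6, -178.3]
wrist_force: [0.6, -0.0, -1.2]
opening: 0.0851
tin [294. 140. 350. 220.] 0.82 [0.4352, 0.158, 182.5226] iou 0.96
tin [146. 364. 159. 376.] 0.48 [0.6711, 0.4927, -28.065] iou 0.048
yaw 105.5 q6-> -43.824260118378476
shift [7.9, 43.7, 395.4] turn_y 1.329 small [0.003, 1.329, -0.003] tool axes [[-1.0, -0.03, -0.0], [0.0, 0.0, -1.0], [0.03, -1.0, -0.0]] q [20.0, -8.0, -6.0, 92.0, -0.0, -71.0] t 16.9 ee [0.4323, 0.1604, 0.2042] [-90.1, 0.2, -178.3]
```

```bash
python3 -m inch '[[[20,0,45],[0,0.15,0],85],[[30,0,90],[0,0.3,0],85],[[30,0,135],[0,0.45,0],85],[[30,0,180],[0,0.6,0],85],[[30,0,225],[0,0.75,0],85],[[20,0,270],[0,0.9,0],85],[[8,0,315],[0,1.05,0],85],[[8,20,360],[0,1.2,0],85],[[8,44,395],[0,1.33,0],85],[[8,44,395],[0,1.33,0],85],[[8,44,395],[0,1.33,0],85],[[8,44,395],[0,1.33,0],85],[[8,44,395],[0,1.33,0],85]]' 50
python3 - <<'E'
from h import *
W=bot.camera("wrist");tins(W,0,.6)
goto([.436,-.235,.008],105.5)
E
```

```text
time: 18.25
ee_pos: [0.4362, -0.2338, 0.1604]
tcp_rot: [-90.3, 0.0, 105.6]
wrist_force: [0.1, 0.4, -0.8]
opening: 0.0848
tin [232. 240. 311. 322.] 0.93 [0.5632, -0.2645, 66.6629] iou 0.92
tin [292. 145. 351. 227.] 0.82 [0.4378, -0.2347, 104.5864] iou 0.961
tin [618. 261. 640. 306.] 0.64 [0.4473, 0.2023, 1.0221] iou 0.969
tin [132. 363. 185. 400.] 0.63 [0.7942, -0.3742, 73.0943] iou 0.804
yaw 105.5 q6-> -43.824260118378476
shift [-0.9, 152.4, 1.3] turn_y 0.001 small [0.005, 0.001, -0.001] tool axes [[-0.27, 0.96, -0.0], [0.0, 0.0, -1.0], [-0.96, -0.27, -0.0]] q [-28.0, -4.0, -6.0, 87.0, 0.0, -44.0] t 18.4 ee [0.4362, -0.2339, 0.1605] [-90.3, 0.0, 105.6]
```

```bash
python3 -m inch '[[[-1,45,-1],[0,0,0],70],[[-1,90,-1],[0,0,0],70],[[-1,115,-1],[0,0,0],70],[[-1,130,-1],[0,0.01,0],70],[[-1,142,-1],[0,0.01,0],70],[[-1,151,-1],[0,0.01,0],70],[[-1,151,-1],[0,0.01,0],70],[[-1,151,-1],[0,0.01,0],40],[[-1,151,-1],[0,0.01,0],40],[[-1,151,-1],[0,0.01,0],40],[[-1,151,-1],[0,0.01,0],40],[[-1,151,-1],[0,0.01,0],40]]' 50;  python3 -m inch '[[[0,-20,0],[0,0,0],40],[[0,-60,0],[0,0,0],40],[[0,-110,0],[0,0,0],40],[[0,-150,0],[0,0,0],40],[[0,-190,0],[0,0,0],40],[[0,-190,0],[0,0,0],40]]' 50
python3 - <<'E'
from h import *
goto([.432,.160,.20],1.8)
E
```

```text
time: 19.55
ee_pos: [0.439, -0.235, 0.0108]
tcp_rot: [-90.4, 0.1, 105.0]
wrist_force: [-0.8, -0.2, 7.3]
opening: 0.057
time: 20.15
ee_pos: [0.4393, -0.2358, 0.2069]
tcp_rot: [-90.7, 0.5, 105.0]
wrist_force: [0.3, 0.4, -0.6]
opening: 0.0565
yaw 181.8 q6-> -71.47686317033708
shift [384.3, 5.0, -95.2] turn_y -1.341 small [0.005, -1.341, -0.016] tool axes [[-0.26, 0.97, -0.01], [0.01, -0.0, -1.0], [-0.97, -0.26, -0.01]] q [-28.0, -3.0, -1.0, 91.0, 0.0, -43.0] t 20.1 ee [0.4393, -0.2358, 0.2069] [-90.7, 0.5, 105.0]
```

```bash
python3 -m inch '[[[40,0,10],[0,-0.1,0],40],[[85,0,5],[0,-0.2,0],40],[[130,0,-5],[0,-0.3,0],40],[[175,0,-15],[0,-0.4,0],40],[[220,0,-30],[0,-0.5,0],40],[[265,0,-45],[0,-0.65,0],40],[[310,0,-65],[0,-0.8,0],40],[[350,0,-85],[0,-0.95,0],40],[[384,5,-95],[0,-1.1,0],40],[[384,5,-95],[0.005,-1.25,-0.016],40],[[384,5,-95],[0.005,-1.341,-0.016],40],[[384,5,-95],[0.005,-1.341,-0.016],40],[[384,5,-95],[0.005,-1.341,-0.016],40],[[384,5,-95],[0.005,-1.341,-0.016],40]]' 50
python3 - <<'E'
from h import *
W=bot.camera("wrist");o=bot.get_obs();save(W,"w5");tins(W,o["ee_pos"][2]-.0105,.5)
goto([.432,.160,.20],1.8)
E
```

```text
time: 21.55
ee_pos: [0.4319, 0.1594, 0.1999]
tcp_rot: [-90.0, -0.0, -178.3]
wrist_force: [0.3, -0.4, -1.2]
opening: 0.0569
tin [ 81. 337. 108. 358.] 0.63 [0.5903, 0.2776, -45.4404] iou 0.048
tin [290. 144. 349. 166.] 0.61 [0.4237, 0.1424, -4.5804] iou 0.077
tin [309. 140. 347. 140.] 0.52 [0.4358, 0.1434, 22.7196] iou 0.001
yaw 181.8 q6-> -71.47686317033708
shift [-0.1, 0.0, -0.6] turn_y -0.002 small [0.001, -0.002, -0.0] tool axes [[-1.0, -0.03, -0.0], [0.0, 0.0, -1.0], [0.03, -1.0, -0.0]] q [20.0, -8.0, -6.0, 92.0, 0.0, -71.0] t 21.6 ee [0.432, 0.1594, 0.2] [-90.0, 0.0, -178.3]
```

Run:
```python
from h import *
W=bot.camera("wrist");tins(W,bot.get_obs()["ee_pos"][2]-.0105,.3)
for n in("w4","w5"):
    f=cv2.imread(f"pics/{n}.png");h=cv2.cvtColor(f,cv2.COLOR_BGR2HSV)
    m=((h[...,0]>17)&(h[...,0]<34)&(h[...,1]>70)&(h[...,2]>150)).astype(np.uint8)
    m=cv2.morphologyEx(m,cv2.MORPH_OPEN,np.ones((5,5)))
    k,l,s,c=cv2.connectedComponentsWithStats(m);j=l[250,320];print(n,s[j],[np.where((l==j)[r])[0][[0,-1]].tolist() for r in(190,300)])
```

```text
tin [ 79. 336. 108. 357.] 0.83 [0.5911, 0.2786, -44.8752] iou 0.051
tin [259. 168. 382. 329.] 0.76 [0.4344, 0.1566, 1.5558] iou 0.96
tin [292. 143. 348. 165.] 0.61 [0.4284, 0.1422, -12.3626] iou 0.078
w4 [  258   172   120   159 15670] [[260, 371], [268, 367]]
w5 [  258   172   121   154 15503] [[261, 371], [268, 366]]
```

```bash
python3 -m inch '[[[0,45,-1],[0,0,0],40],[[0,90,-1],[0,0,0],40],[[0,115,-1],[0,0,0],40],[[0,127,-1],[0,0,0],40],[[0,132,-1],[0,0,0],40],[[0,135,-1],[0,0,0],40],[[0,135.5,-1],[0,0,0],40],[[0,135.5,-1],[0,0,0],40]]'; python3 -m inch '[[[0,0,0],[0,0,0],80],[[0,0,0],[0,0,0],85],[[0,0,0],[0,0,0],85],[[0,0,0],[0,0,0],85],[[0,-25,0],[0,0,0],85],[[0,-75,0],[0,0,0],85],[[0,-125,0],[0,0,0],85],[[0,-140,0],[0,0,0],85],[[0,-140,0],[0,0,0],85]]' 50
python3 - <<'E'
from h import *
W=bot.camera("wrist");tins(W,.0548,.5)
goto([.562,-.2645,.16],66.7)
E
```

```text
time: 22.55
ee_pos: [0.4327, 0.1608, 0.0657]
tcp_rot: [-90.1, 0.1, -178.3]
wrist_force: [-0.1, -1.0, -0.2]
opening: 0.0566
time: 23.45
ee_pos: [0.4335, 0.161, 0.2086]
tcp_rot: [-90.2, 0.4, -178.3]
wrist_force: [-0.3, 0.7, -1.1]
opening: 0.0849
tin [322. 139. 338. 139.] 0.67 [0.4177, 0.1576, -12.4921] iou 0.006
yaw 66.7 q6-> -1.9035784775007016
shift [-116.6, 44.8, 428.9] turn_y 2.008 small [0.002, 2.008, 0.0] tool axes [[-1.0, -0.03, -0.0], [0.0, 0.0, -1.0], [0.03, -1.0, -0.0]] q [20.0, -8.0, -5.0, 92.0, 0.0, -71.0] t 23.6 ee [0.4324, 0.1606, 0.2051] [-90.1, 0.1, -178.3]
```

```bash
python3 -m inch '[[[20,0,45],[0,0.15,0],85],[[30,0,90],[0,0.3,0],85],[[30,0,135],[0,0.45,0],85],[[30,0,180],[0,0.6,0],85],[[30,0,225],[0,0.75,0],85],[[20,0,270],[0,0.9,0],85],[[8,0,315],[0,1.05,0],85],[[0,0,360],[0,1.2,0],85],[[-20,0,400],[0,1.35,0],85],[[-50,0,429],[0,1.5,0],85],[[-90,10,429],[0,1.65,0],85],[[-117,40,429],[0,1.8,0],85],[[-117,45,429],[0,1.95,0],85],[[-117,45,429],[0,2.008,0],85],[[-117,45,429],[0,2.008,0],85],[[-117,45,429],[0,2.008,0],85],[[-117,45,429],[0,2.008,0],85]]' 50
python3 - <<'E'
from h import *
W=bot.camera("wrist");tins(W,0,.4)
goto([.562,-.2645,.008],66.7)
E
```

```text
time: 25.25
ee_pos: [0.5622, -0.2645, 0.1595]
tcp_rot: [-90.0, -0.1, 66.8]
wrist_force: [-0.3, -0.1, -0.6]
opening: 0.0852
tin [289. 143. 353. 229.] 0.6 [0.5626, -0.2653, 66.1018] iou 0.962
yaw 66.7 q6-> -1.9035784775007016
shift [-0.3, 151.9, 0.5] turn_y 0.001 small [0.001, 0.001, 0.002] tool axes [[0.39, 0.92, 0.0], [0.0, 0.0, -1.0], [-0.92, 0.39, -0.0]] q [-25.0, 14.0, 12.0, 88.0, 0.0, -2.0] t 25.4 ee [0.5623, -0.2646, 0.1599] [-90.1, -0.1, 66.7]
```

```bash
python3 -m inch '[[[0,45,-1],[0,0,0],80],[[0,90,-1],[0,0,0],80],[[0,115,-1],[0,0,0],80],[[0,130,-1],[0,0.01,0],80],[[0,142,-1],[0,0.01,0],80],[[0,151,-1],[0,0.01,0],80],[[0,151,-1],[0,0.01,0],80],[[0,151,-1],[0,0.01,0],40],[[0,151,-1],[0,0.01,0],40],[[0,151,-1],[0,0.01,0],40],[[0,151,-1],[0,0.01,0],40],[[0,151,-1],[0,0.01,0],40]]' 50;  python3 -m inch '[[[0,-20,0],[0,0,0],40],[[0,-60,0],[0,0,0],40],[[0,-110,0],[0,0,0],40],[[0,-150,0],[0,0,0],40],[[0,-190,0],[0,0,0],40],[[0,-190,0],[0,0,0],40]]' 50
python3 - <<'E'
from h import *
goto([.4325,.160,.20],1.8)
E
```

```text
time: 26.55
ee_pos: [0.5644, -0.2653, 0.0107]
tcp_rot: [-90.2, -0.1, 66.2]
wrist_force: [-1.4, 0.3, 6.2]
opening: 0.0566
time: 27.15
ee_pos: [0.5652, -0.2661, 0.2078]
tcp_rot: [-90.8, -0.1, 66.2]
wrist_force: [-0.2, 0.5, -0.9]
opening: 0.0569
yaw 181.8 q6-> -71.49843943725656
shift [336.1, 4.3, 293.7] turn_y -2.018 small [0.01, -2.018, -0.013] tool axes [[0.4, 0.91, 0.0], [0.01, -0.0, -1.0], [-0.91, 0.4, -0.01]] q [-25.0, 14.0, 18.0, 93.0, 0.0, -1.0] t 27.1 ee [0.5652, -0.2661, 0.2078] [-90.8, -0.1, 66.2]
```

```bash
python3 -m inch '[[[0,0,45],[0,-0.1,0],40],[[-3,0,90],[0,-0.2,0],40],[[-6,0,135],[0,-0.3,0],40],[[0,0,180],[0,-0.4,0],40],[[44,0,200],[0,-0.55,0],40],[[88,0,220],[0,-0.7,0],40],[[132,0,240],[0,-0.85,0],40],[[176,0,257],[0,-1,0],40],[[220,0,267],[0,-1.15,0],40],[[264,0,278],[0,-1.3,0],40],[[300,4,287],[0,-1.45,0],40],[[336,4,294],[0,-1.6,0],40],[[336,4,294],[0.01,-1.75,-0.013],40],[[336,4,294],[0.01,-1.9,-0.013],40],[[336,4,294],[0.01,-2.018,-0.013],40],[[336,4,294],[0.01,-2.018,-0.013],40],[[336,4,294],[0.01,-2.018,-0.013],40],[[336,4,294],[0.01,-2.018,-0.013],40]]' 50
python3 - <<'E'
from h import *
for i in range(2):
    W=bot.camera("wrist");o=bot.get_obs();tins(W,o["ee_pos"][2]-.0105,.3)
save(W,"w6")
goto([.4325,.160,.20],1.8)
E
```

```text
time: 28.95
ee_pos: [0.4321, 0.1599, 0.2002]
tcp_rot: [-90.0, 0.0, -178.4]
wrist_force: [0.1, -0.7, -1.3]
opening: 0.0571
tin [258. 170. 383. 331.] 0.89 [0.4345, 0.1576, 181.5152] iou 0.96
tin [ 79. 337. 104. 356.] 0.66 [0.5915, 0.2802, 135.2864] iou 0.04
tin [290. 142. 350. 169.] 0.63 [0.4432, 0.1442, 10.0483] iou 0.078
tin [326. 144. 335. 140.] 0.43 [0.435, 0.1496, 27.65] iou 0.001
tin [293. 142. 351. 169.] 0.83 [0.4401, 0.1435, 12.5358] iou 0.077
tin [257. 173. 382. 330.] 0.8 [0.4346, 0.1576, 181.7886] iou 0.962
tin [ 84. 336. 106. 358.] 0.69 [0.5825, 0.2802, -36.084] iou 0.044
tin [295. 144. 350. 142.] 0.62 [0.4381, 0.1417, 20.5253] iou 0.005
tin [295. 140. 346. 142.] 0.39 [0.4406, 0.1422, 17.4521] iou 0.006
yaw 181.8 q6-> -71.49843943725656
shift [-0.3, 0.3, 0.0] turn_y -0.001 small [0.0, -0.001, -0.0] tool axes [[-1.0, -0.03, -0.0], [0.0, 0.0, -1.0], [0.03, -1.0, -0.0]] q [20.0, -8.0, -6.0, 92.0, 0.0, -71.0] t 29.1 ee [0.4322, 0.16, 0.2003] [-90.0, 0.0, -178.3]
```

```bash
python3 -m inch '[[[0,45,0],[0,0,0],40],[[0,85,0],[0,0,0],40],[[0,102,0],[0,0,0],40],[[0,109,0],[0,0,0],40],[[0,112,0],[0,0,0],40],[[0,113,0],[0,0,0],40],[[0,113,0],[0,0,0],40],[[0,113,0],[0,0,0],40]]'; python3 -m inch '[[[0,0,0],[0,0,0],80],[[0,0,0],[0,0,0],85],[[0,0,0],[0,0,0],85],[[0,0,0],[0,0,0],85],[[0,-25,0],[0,0,0],85],[[0,-75,0],[0,0,0],85],[[0,-125,0],[0,0,0],85],[[0,-160,0],[0,0,0],85],[[0,-160,0],[0,0,0],85]]' 50
python3 - <<'E'
from h import *
W=bot.camera("wrist");tins(W,.0772,.5);S=bot.camera("scene");D=bot.camera("side")
a=np.hstack([cv2.resize(W["frame"][100:300,220:420],(400,400),interpolation=cv2.INTER_CUBIC),cv2.resize(S["frame"][150:250,180:280],(400,400),interpolation=cv2.INTER_CUBIC)])
save(a,"col");goto([.4275,.308,.2],1.8)
E
```

```text
time: 29.95
ee_pos: [0.4327, 0.1602, 0.0883]
tcp_rot: [-90.0, 0.1, -178.3]
wrist_force: [0.6, 0.8, -0.9]
opening: 0.0564
time: 30.85
ee_pos: [0.4338, 0.1606, 0.2534]
tcp_rot: [-90.2, 0.5, -178.3]
wrist_force: [-0.5, -0.1, -1.6]
opening: 0.0847
tin [291. 141. 351. 220.] 0.86 [0.4356, 0.1567, 181.9172] iou 0.968
yaw 181.8 q6-> -56.028463182152365
shift [0.2, 47.0, -148.1] turn_y -0.001 small [-0.0, -0.001, 0.0] tool axes [[-1.0, -0.03, 0.0], [-0.0, -0.0, -1.0], [0.03, -1.0, 0.0]] q [20.0, -7.0, 0.0, 97.0, 0.0, -71.0] t 31.1 ee [0.4321, 0.16, 0.247] [-90.0, -0.0, -178.3]
```

View pics/col.png

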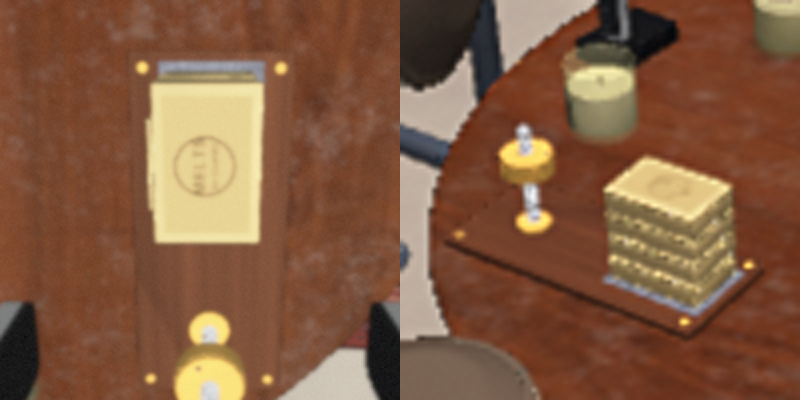

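```bash
python3 -m inch '[[[0,40,0],[0,0,0],0],[[0,80,0],[0,0,0],0],[[0,110,0],[0,0,0],0],[[0,130,0],[0,0,0],0],[[0,138,0],[0,0,0],0],[[0,138,0],[0,0,0],0],[[0,138,0],[0,0,0],0],[[0,138,0],[0,0,0],0],[[0,138,0],[0,0,0],0],[[0,138,0],[0,0,0],0],[[0,138,0],[0,0,0],0],[[0,138,0],[0,0,0],0]]' 30;python3 -m inch '[[[0,5,0],[0,0,0],0],[[0,9.5,0],[0,0,0],0],[[0,11,0],[0,0,0],0],[[0,11,0],[0,0,0],0],[[0,11,0],[0,0,0],0],[[0,11,0],[0,0,0],0]]'
```

```text
time: 32.25
ee_pos: [0.4322, 0.16, 0.1092]
tcp_rot: [-90.0, 0.0, -178.3]
wrist_force: [-0.1, -0.2, -0.1]
opening: -0.0002
time: 32.85
ee_pos: [0.4324, 0.16, 0.0996]
tcp_rot: [-90.0, 0.1, -178.3]
wrist_force: [-5.3, -2.5, 15.3]
opening: -0.0
```

Run:
```python
from h import *
o=bot.get_obs();print(o["ee_pos"],o["wrist_force"],o["opening"])
W=bot.camera("scene")
c=cv2.resize(W["frame"][155:230,185:275],(720,600),interpolation=cv2.INTER_CUBIC);save(c,"sc_col")
# predicted pixel rows for collar top rim at heights
for h in(.08,.085,.09,.095,.1):
    print(h,proj(W,place(cyl(.046,h),.4275,.308,0)[1::2]).round(1)[[0,6,12,18]].tolist())
print(proj(W,[[.4275,.308,.109]]))
```

```text
[0.43238232 0.16004075 0.0995843 ] [-5.3268546  -2.48602721 15.31695618] -3.022656699590777e-05
0.08 [[215.9, 186.0], [206.0, 187.3], [207.6, 192.4], [217.4, 190.3]]
0.085 [[215.7, 184.8], [205.9, 186.1], [207.5, 191.1], [217.2, 189.1]]
0.09 [[215.6, 183.5], [205.7, 184.8], [207.3, 189.9], [217.1, 187.9]]
0.095 [[215.5, 182.3], [205.6, 183.6], [207.2, 188.6], [217.0, 186.6]]
0.1 [[215.3, 181.1], [205.4, 182.4], [207.0, 187.4], [216.8, 185.4]]
[[210.58352802 181.85558451]]
```

View pics/sc_col.png

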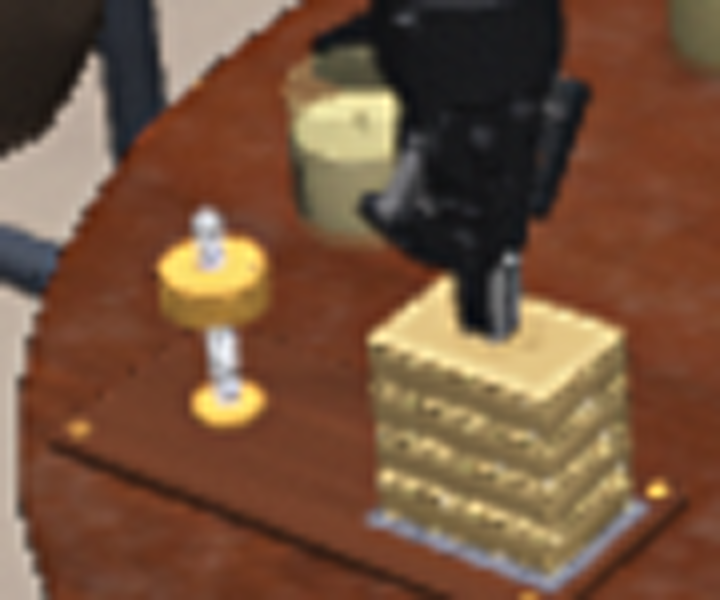

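```bash
python3 -m inch '[[[0,-30,0],[0,0,0],0],[[0,-30,-45],[0,0,0],0],[[0,-30,-90],[0,0,0],0],[[0.5,-30,-128],[0,0,0],0],[[0.5,-20,-128],[0,0,0],0],[[0.5,0,-128],[0,0,0],0],[[0.5,9,-128],[0,0,0],0],[[0.5,9,-128],[0,0,0],0],[[0.5,9,-128],[0,0,0],0]]' 30;python3 -m inch '[[[0,3,0],[0,0,0],0],[[0,6,0],[0,0,0],0],[[0,6,0],[0,0,0],0],[[0,6,0],[0,0,0],0]]'
```

```text
time: 33.8
ee_pos: [0.4282, 0.2875, 0.0909]
tcp_rot: [-90.0, 0.1, -178.3]
wrist_force: [-0.3, -0.3, 1.1]
opening: 0.0003
time: 34.2
ee_pos: [0.4286, 0.2876, 0.0855]
tcp_rot: [-90.1, 0.2, -178.3]
wrist_force: [1.2, -2.0, 5.2]
opening: 0.0003
```

```bash
python3 -m inch '[[[0,-40,0],[0,0,0],80],[[0,-60,-20],[0,0.12,0],80],[[0,-60,-20],[0,0.26,0],80],[[0,-60,-20],[0,0.4,0],80],[[0,-60,-20],[0,0.54,0],80],[[0,-60,-20],[0,0.68,0],80],[[0,-60,-20],[0,0.82,0],80],[[0,-60,-20],[0,0.96,0],80],[[0,-60,-20],[0,1.1,0],80],[[0,-60,-20],[0,1.24,0],80],[[0,-60,-20],[0,1.38,0],80],[[0,-60,-20],[0,1.52,0],80],[[0,-60,-20],[0,1.66,0],80],[[0,-60,-20],[0,1.8,0],80],[[0,-60,-20],[0,1.9,0],80],[[0,-60,-20],[0,1.9,0],80]]'; python3 -m inch '[[[0,0,0],[0,0.14,0],80],[[0,0,0],[0,0.28,0],80],[[0,0,0],[0,0.42,0],80],[[0,0,0],[0,0.56,0],80],[[0,0,0],[0,0.7,0],80],[[0,0,0],[0,0.84,0],80],[[0,0,0],[0,0.98,0],80],[[0,0,0],[0,1.12,0],80],[[0,0,0],[0,1.26,0],80],[[0,0,0],[0,1.4,0],80],[[0,0,0],[0,1.54,0],80],[[0,0,0],[0,1.68,0],80],[[0,0,0],[0,1.82,0],80],[[0,0,0],[0,1.92,0],80],[[0,0,0],[0,1.92,0],80],[[0,0,0],[0,1.92,0],80]]'
python3 - <<'E'
from h import *
W=bot.camera("wrist");save(W,"w7",(170,100,470,400),2)
print(proj(W,[[.4275,.308,.109],[.4275,.308,.0855]]))
goto([.4275,.308,.067],-37)
E
```

```text
time: 35.8
ee_pos: [0.4278, 0.3075, 0.1455]
tcp_rot: [-90.1, -0.1, 72.7]
wrist_force: [-0.3, -0.2, -0.5]
opening: 0.0799
time: 37.4
ee_pos: [0.4278, 0.3075, 0.1454]
tcp_rot: [-89.9, -0.1, -37.0]
wrist_force: [0.5, 0.2, 0.6]
opening: 0.0801
[[318.44448953 229.77442028]
 [318.59921946 217.69758334]]
yaw -37 q6-> 162.77153681784765
shift [-0.6, 78.4, 0.1] turn_y -0.001 small [-0.002, -0.001, 0.001] tool axes [[0.8, -0.6, 0.0], [0.0, 0.0, -1.0], [0.6, 0.8, 0.0]] q [36.0, 1.0, -4.0, 85.0, -0.0, 163.0] t 37.5 ee [0.4278, 0.3075, 0.1454] [-89.9, -0.1, -37.0]
```

View pics/w7.png

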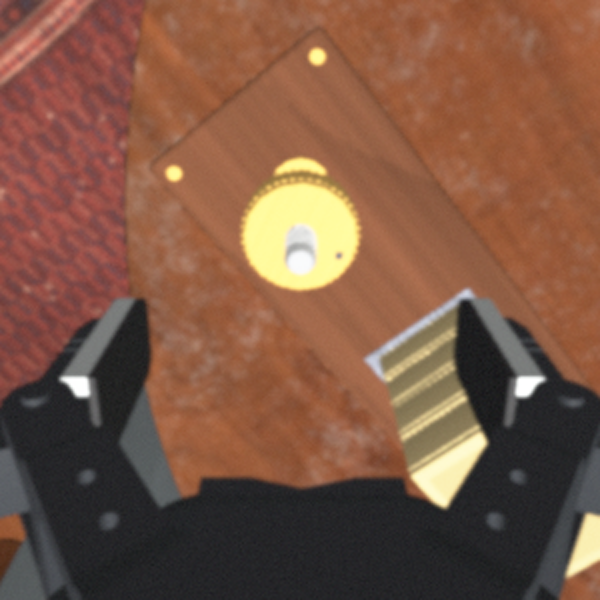

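```bash
python3 -m inch '[[[0.5,35,-0.5],[0,0,0],80],[[0.5,60,-0.5],[0,0,0],80],[[0.5,72,-0.5],[0,0,0],80],[[0.5,77,-0.5],[0,0,0],80],[[0.5,77,-0.5],[0,0,0],80],[[0.5,77,-0.5],[0,0,0],30],[[0.5,77,-0.5],[0,0,0],30],[[0.5,77,-0.5],[0,0,0],30],[[0.5,77,-0.5],[0,0,0],30],[[0.5,77,-0.5],[0,0,0],30],[[0.5,77,-0.5],[0,0,0],30],[[0.5,77,-0.5],[0,0,0],30],[[0.5,77,-0.5],[0,0,0],30]]' 40
python3 - <<'E'
from h import *
o=bot.get_obs();print(o["wrist_force"],o["torque"]);goto([.4275,.308,.067],-37)
E
```

```text
time: 38.75
ee_pos: [0.4275, 0.3081, 0.0699]
tcp_rot: [-89.8, 0.1, -37.0]
wrist_force: [-7.0, 3.3, 7.3]
opening: 0.0442
[-7.00926097  3.33772704  7.25797917] [ 0.93594617  1.5725508  -0.03332647]
yaw -37 q6-> 162.77153681784765
shift [0.0, 2.9, -0.1] turn_y 0.0 small [-0.004, 0.0, -0.001] tool axes [[0.8, -0.6, -0.0], [0.0, 0.0, -1.0], [0.6, 0.8, 0.0]] q [36.0, 2.0, -11.0, 77.0, 0.0, 163.0] t 38.8 ee [0.4275, 0.3081, 0.0699] [-89.8, 0.1, -37.0]
```

```bash
R='[[[0,-0.36,0],[0,-0.14,0],30],[[0,-0.71,0],[0,-0.28,0],30],[[0,-1.07,0],[0,-0.42,0],30],[[0,-1.43,0],[0,-0.56,0],30],[[0,-1.78,0],[0,-0.7,0],30],[[0,-2.14,0],[0,-0.84,0],30],[[0,-2.5,0],[0,-0.98,0],30],[[0,-2.85,0],[0,-1.12,0],30],[[0,-3.21,0],[0,-1.26,0],30],[[0,-3.57,0],[0,-1.4,0],30],[[0,-3.92,0],[0,-1.54,0],30],[[0,-4.28,0],[0,-1.68,0],30],[[0,-4.58,0],[0,-1.8,0],30],[[0,-4.58,0],[0,-1.8,0],30],[[0,-4.58,0],[0,-1.8,0],30]]'; echo skip
python3 -m inch '[[[0,-0.36,0],[0,-0.14,0],30],[[0,-0.71,0],[0,-0.28,0],30],[[0,-1.07,0],[0,-0.42,0],30],[[0,-1.43,0],[0,-0.56,0],30],[[0,-1.78,0],[0,-0.7,0],30],[[0,-2.14,0],[0,-0.84,0],30],[[0,-2.5,0],[0,-0.98,0],30],[[0,-2.85,0],[0,-1.12,0],30],[[0,-3.21,0],[0,-1.26,0],30],[[0,-3.57,0],[0,-1.4,0],30],[[0,-3.92,0],[0,-1.54,0],30],[[0,-4.28,0],[0,-1.68,0],30],[[0,-4.58,0],[0,-1.8,0],30],[[0,-4.58,0],[0,-1.8,0],30],[[0,-4.58,0],[0,-1.8,0],30]]'
```

```text
skip
time: 40.25
ee_pos: [0.4249, 0.3075, 0.0746]
tcp_rot: [-89.8, -0.1, 66.2]
wrist_force: [-14.8, -1.2, 5.8]
opening: 0.0442
```

```bash
python3 -m inch '[[[0,-0.36,0.5],[0,-0.14,0],30],[[0,-0.71,0.5],[0,-0.28,0],30],[[0,-1.07,0.5],[0,-0.42,0],30],[[0,-1.43,0.5],[0,-0.56,0],30],[[0,-1.78,0.5],[0,-0.7,0],30],[[0,-2.14,0.5],[0,-0.84,0],30],[[0,-2.5,0.5],[0,-0.98,0],30],[[0,-2.85,0.5],[0,-1.12,0],30],[[0,-3.21,0.5],[0,-1.26,0],30],[[0,-3.57,0.5],[0,-1.4,0],30],[[0,-3.92,0.5],[0,-1.54,0],30],[[0,-4.28,0.5],[0,-1.68,0],30],[[0,-4.58,0.5],[0,-1.8,0],30],[[0,-4.58,0.5],[0,-1.8,0],30],[[0,-4.58,0.5],[0,-1.8,0],30]]'
python3 - <<'E'
from h import *
o=bot.get_obs();print(o["wrist_force"],o["torque"],o["q"])
W=bot.camera("wrist");save(W,"w8")
E
```

```text
time: 41.75
ee_pos: [0.4257, 0.3052, 0.0793]
tcp_rot: [-89.9, -0.0, 169.3]
wrist_force: [5.3, -13.7, -2.0]
opening: 0.044
[  5.33513032 -13.67877425  -1.97394519] [-2.94453336 -1.79004189  0.01739664] [ 35.6875591    1.29176669 -10.58074661  78.23276904  -0.09784551
 -43.58639827]
```

```bash
python3 -m inch '[[[0,-0.36,0],[0,-0.14,0],30],[[0,-0.71,0],[0,-0.28,0],30],[[0,-1.07,0],[0,-0.42,0],30],[[0,-1.43,0],[0,-0.56,0],30],[[0,-1.78,0],[0,-0.7,0],30],[[0,-2.14,0],[0,-0.84,0],30],[[0,-2.5,0],[0,-0.98,0],30],[[0,-2.85,0],[0,-1.12,0],30],[[0,-3.21,0],[0,-1.26,0],30],[[0,-3.57,0],[0,-1.4,0],30],[[0,-3.92,0],[0,-1.54,0],30],[[0,-4.28,0],[0,-1.68,0],30],[[0,-4.64,0],[0,-1.82,0],30],[[0,-4.93,0],[0,-1.936,0],30],[[0,-4.93,0],[0,-1.936,0],30],[[0,-4.93,0],[0,-1.936,0],30]]'; python3 -m inch '[[[0,0,0],[0,0,0],60],[[0,0,0],[0,0,0],80],[[0,0,0],[0,0,0],80],[[0,0,0],[0,0,0],80],[[0,-30,0],[0,0,0],80],[[0,-60,0],[0,0,0],40],[[0,-60,0],[0,0,0],0],[[0,-60,0],[0,0,0],0],[[0,-60,0],[0,0,0],0],[[0,-60,0],[0,0,0],0],[[0,-60,0],[0,0,0],0],[[0,-60,0],[0,0,0],0],[[0,-60,0],[0,0,0],0]]'
python3 - <<'E'
from h import *
goto([.4275,.288,.1055],1.8)
E
```

```text
time: 43.4
ee_pos: [0.4278, 0.3069, 0.0844]
tcp_rot: [-89.8, 0.0, -79.8]
wrist_force: [12.5, 8.5, -12.8]
opening: 0.0442
time: 44.7
ee_pos: [0.4275, 0.3067, 0.1441]
tcp_rot: [-89.8, 0.0, -79.8]
wrist_force: [0.8, -0.1, -0.4]
opening: -0.0
yaw 181.8 q6-> -57.83247324089771
shift [18.4, 38.6, -3.5] turn_y 1.718 small [-0.002, 1.718, -0.003] tool axes [[0.18, -0.98, -0.0], [0.0, 0.0, -1.0], [0.98, 0.18, 0.0]] q [36.0, 1.0, -4.0, 85.0, -0.0, -155.0] t 44.7 ee [0.4275, 0.3067, 0.1441] [-89.8, 0.0, -79.8]
```

```bash
python3 -m inch '[[[19,0,-3],[0,0.14,0],0],[[19,0,-3],[0,0.28,0],0],[[19,0,-3],[0,0.42,0],0],[[19,0,-3],[0,0.56,0],0],[[19,0,-3],[0,0.7,0],0],[[19,0,-3],[0,0.84,0],0],[[19,0,-3],[0,0.98,0],0],[[19,0,-3],[0,1.12,0],0],[[19,0,-3],[0,1.26,0],0],[[19,0,-3],[0,1.4,0],0],[[19,20,-3],[0,1.54,0],0],[[19,30,-3],[0,1.68,0],0],[[19,38,-3],[0,1.718,0],0],[[19,38,-3],[0,1.718,0],0],[[19,38,-3],[0,1.718,0],0]]';python3 -m inch '[[[0,4,0],[0,0,0],0],[[0,6.5,0],[0,0,0],0],[[0,7,0],[0,0,0],0],[[0,7,0],[0,0,0],0],[[0,7,0],[0,0,0],0]]'
```

```text
time: 46.2
ee_pos: [0.4281, 0.2875, 0.1063]
tcp_rot: [-90.0, 0.2, -178.1]
wrist_force: [-0.2, 0.4, 0.7]
opening: 0.0001
time: 46.7
ee_pos: [0.4282, 0.2876, 0.0997]
tcp_rot: [-90.1, 0.2, -178.1]
wrist_force: [0.6, -0.7, 4.3]
opening: -0.0001
```

```bash
python3 -m inch '[[[0,-45,0],[0,0,0],0],[[0,-90,0],[0,0,0],30],[[10,-130,30],[0,0,0],60],[[20,-150,75],[0,0,0],85],[[30,-150,120],[0,0,0],85],[[30,-150,165],[0,0,0],85],[[30,-150,210],[0,0,0],85],[[30,-150,255],[0,0,0],85],[[30,-150,300],[0,0,0],85],[[30,-150,345],[0,0,0],85],[[20,-150,390],[0,0,0],85],[[10,-150,435],[0,0,0],85],[[0,-150,480],[0,0,0],85],[[0,-150,525],[0,0,0],85],[[0,-150,570],[0,0,0],85],[[0,-150,610],[0,0,0],85],[[0,-150,610],[0,0,0],85],[[0,-150,610],[0,0,0],85]]'
cat >> h.py <<'E'
def board(p,z=0):
    V=np.array([[a*.11,b*.027,c*.014] for a in(-1,1) for b in(-1,1) for c in(0,1)])
    for d in bot.cut_out(p,"board"):
        if d["confidence"]<.3: continue
        m=d["region"].astype(np.uint8)
        k,l,s,c=cv2.connectedComponentsWithStats(m)
        h=cv2.convexHull(np.argwhere(l==1+np.argmax(s[1:,4]))[:,::-1].astype(np.int32));m=cv2.fillConvexPoly(np.zeros((400,640),np.uint8),h,1)
        b=d["box"];x0=ray(p,((b[0]+b[2])/2,(b[1]+b[3])/2),z+.007)
        x,q=fit([(p,m)],V,x0,(60,90,120),z=z);print("board",np.round(b),round(d["confidence"],2),np.round(x,4).tolist(),"iou",round(q,3))
E
python3 - <<'E'
from h import *
W=bot.camera("wrist");board(W);board(bot.camera("side"));save(W,"w9");goto([.44,-.386,.16],2)
E
```

```text
time: 48.5
ee_pos: [0.4473, -0.3228, 0.2483]
tcp_rot: [-90.1, 0.1, -178.2]
wrist_force: [0.6, 0.5, -0.1]
opening: 0.085
board [307.  14. 350. 197.] 0.74 [0.4432, -0.3947, 93.0153] iou 0.972
board [288. 270. 331. 328.] 0.88 [0.4385, -0.399, 93.2565] iou 0.955
yaw 182 q6-> -133.2595937583676
shift [10.4, 89.4, 64.6] turn_y -0.001 small [0.001, -0.001, -0.004] tool axes [[-1.0, -0.03, -0.0], [0.0, 0.0, -1.0], [0.03, -1.0, -0.0]] q [-36.0, 5.0, 13.0, 97.0, 0.0, -128.0] t 48.7 ee [0.4478, -0.3212, 0.2495] [-90.0, 0.2, -178.1]
```

View pics/w9.png

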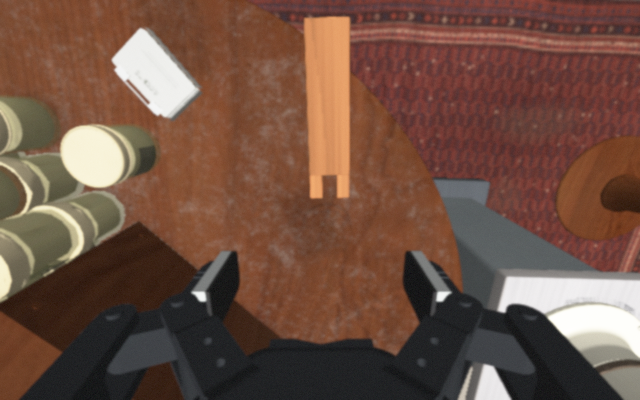

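```bash
python3 -m inch '[[[6,40,40],[0,-0.02,0],85],[[6,85,64],[0,-0.02,0],85],[[6,110,64],[0,-0.02,0],80],[[6,110,64],[0,-0.02,0],80],[[6,110,64],[0,-0.02,0],80],[[6,110,64],[0,-0.02,0],80]]'
python3 - <<'E'
from h import *
W=bot.camera("wrist");board(W);goto([.442,-.385,.003],3.1)
E
```

```text
time: 49.3
ee_pos: [0.4454, -0.3851, 0.1422]
tcp_rot: [-89.9, 0.4, -176.8]
wrist_force: [0.3, -0.5, 1.1]
opening: 0.0802
board [297.  59. 360. 280.] 0.92 [0.4426, -0.3954, 92.9381] iou 0.961
board [ 41.  71. 162. 179.] 0.47 [0.7122, -0.4672, 147.1542] iou 0.542
yaw 183.1 q6-> -134.15719148517914
shift [4.3, 138.9, -0.7] turn_y 0.001 small [-0.002, 0.001, -0.007] tool axes [[-1.0, -0.05, -0.01], [0.01, -0.0, -1.0], [0.05, -1.0, 0.0]] q [-41.0, 9.0, 5.0, 85.0, 0.0, -134.0] t 49.4 ee [0.4454, -0.3853, 0.1419] [-89.9, 0.4, -176.9]
```

```bash
python3 -m inch '[[[3,45,0],[0,0,-0.007],80],[[3,90,0],[0,0,-0.007],80],[[3,120,0],[0,0,-0.007],80],[[3,132,0],[0,0,-0.007],80],[[3,139,0],[0,0,-0.007],80],[[3,139,0],[0,0,-0.007],80],[[3,139,0],[0,0,-0.007],35],[[3,139,0],[0,0,-0.007],35],[[3,139,0],[0,0,-0.007],35],[[3,139,0],[0,0,-0.007],35],[[3,139,0],[0,0,-0.007],35],[[3,139,0],[0,0,-0.007],35],[[3,139,0],[0,0,-0.007],35]]' 60; python3 -m inch '[[[0,-20,0],[0,0,0],35],[[0,-60,0],[0,0,0],35],[[0,-110,0],[0,0,0],35],[[0,-160,0],[0,0,0],35],[[0,-200,0],[0,0,0],35],[[0,-200,0],[0,0,0],35],[[0,-200,0],[0,0,0],35]]' 60
python3 - <<'E'
from h import *
W=bot.camera("wrist");o=bot.get_obs();board(W,o["ee_pos"][2]-.005);goto([.428,.229,.2],1.8);save(W,"w10",(200,0,440,400),1.5)
E
```

```text
time: 50.7
ee_pos: [0.4443, -0.3865, 0.0052]
tcp_rot: [-89.8, 0.1, -176.9]
wrist_force: [-1.2, 0.6, 6.2]
opening: 0.0514
time: 51.4
ee_pos: [0.4443, -0.3861, 0.2068]
tcp_rot: [-89.6, 0.2, -176.9]
wrist_force: [-1.1, 0.1, -2.1]
opening: 0.0516
board [260.   2. 387. 344.] 0.89 [0.4488, -0.4432, 93.022] iou 0.973
yaw 181.8 q6-> -63.65113725206007
shift [-18.2, 2.3, -614.4] turn_y 0.023 small [-0.003, 0.023, -0.001] tool axes [[-1.0, -0.05, -0.0], [0.0, -0.0, -1.0], [0.05, -1.0, 0.0]] q [-41.0, 10.0, 12.0, 92.0, -0.0, -134.0] t 51.5 ee [0.4435, -0.3854, 0.2042] [-89.8, 0.1, -176.9]
```

View pics/w10.png

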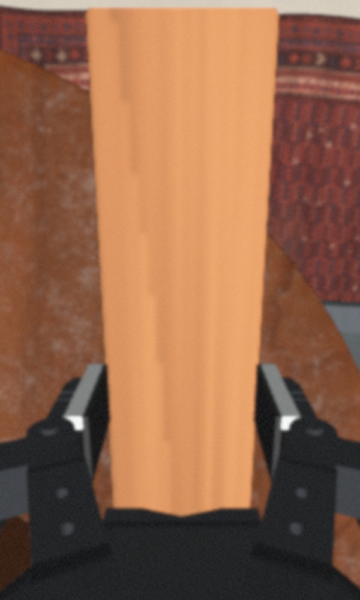

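Run:
```python
from h import *
W=bot.camera("wrist");o=bot.get_obs();print(o["ee_pos"],o["opening"])
f=W["frame"].astype(int);m=(f[...,0]-f[...,2]>80)&(f[...,0]>180)
print("first rows",[np.where(m[:60,c])[0][:1] for c in(280,300,322,340,360)])
zt=o["ee_pos"][2]-.0052+.014
L=[];
for r in(40,100,160,220):
    c=np.where(m[r,240:410])[0]+240;a,b=ray(W,(c[0]-.5,r),zt),ray(W,(c[-1]+.5,r),zt);L.append((a+b)/2);print(r,c[0],c[-1],np.linalg.norm(a-b))
L=np.array(L);d=L[0]-L[-1];print("axis yaw",np.degrees(np.arctan2(d[1],d[0])),L.round(4).tolist())
r=np.where(m[:60,322])[0][0];e=ray(W,(322,r-.5),zt);print("end",e)
```

```text
[ 0.44339533 -0.3853073   0.20376053] 0.05164795496123813
first rows [array([5]), array([5]), array([5]), array([5]), array([5])]
40 260 383 0.05248629939217493
100 263 379 0.05241918413622236
160 267 376 0.05234283410110007
220 270 373 0.05276422406250629
axis yaw -86.8515390486652 [[0.4504, -0.4902, 0.2126], [0.4493, -0.4663, 0.2126], [0.4476, -0.4394, 0.2126], [0.4459, -0.4089, 0.2126]]
end [ 0.45085242 -0.50316338  0.21256053]
```

```bash
python3 -m inch '[[[5,0,-35],[0,0,0],35],[[10,0,-75],[0,0,0],35],[[12,0,-115],[0,0,0],35],[[12,0,-155],[0,0,0],35],[[12,0,-195],[0,0,0],35],[[12,0,-235],[0,0,0],35],[[10,0,-275],[0,0,0],35],[[8,0,-315],[0,0,0],35],[[5,0,-355],[0,0,0],35],[[0,0,-395],[0,0,0],35],[[-5,0,-435],[0,0.01,0],35],[[-10,0,-475],[0,0.02,0],35],[[-14,0,-515],[0,0.023,0],35],[[-18,0,-550],[0,0.023,0],35],[[-18,0,-585],[0,0.023,0],35],[[-18.5,10,-608],[0,0.023,0],35],[[-18.5,24,-613],[0,0.023,0],35],[[-18.5,24,-613],[0,0.023,0],35],[[-18.5,24,-613],[0,0.023,0],35]]' 60
python3 - <<'E'
from h import *
goto([.4285,.2278,.14],1.8)
W=bot.camera("wrist");o=bot.get_obs();print(o["ee_pos"],o["opening"],o["wrist_force"])
f=W["frame"].astype(int);m=(f[...,0]-f[...,2]>80)&(f[...,0]>180)
print("first rows",[np.where(m[:60,c])[0][:1] for c in(280,300,322,340,360)],[(np.where(m[r,240:410])[0]+240)[[0,-1]] for r in(40,220)])
S=bot.camera("scene");D=bot.camera("side")
print(proj(S,[[.426,.3068,.109]]),proj(D,[[.426,.3068,.109]]))
save(np.hstack([cv2.resize(S["frame"][150:250,170:270],(400,400),interpolation=cv2.INTER_CUBIC),cv2.resize(D["frame"][110:210,220:320],(400,400),interpolation=cv2.INTER_CUBIC)]),"bo")
E
```

```text
time: 53.45
ee_pos: [0.4278, 0.2268, 0.1775]
tcp_rot: [-89.8, -0.1, -178.2]
wrist_force: [0.3, -0.4, -1.5]
opening: 0.0516
yaw 181.8 q6-> -63.803908317562446
shift [-0.8, 37.4, -1.1] turn_y 0.0 small [-0.004, 0.0, 0.001] tool axes [[-1.0, -0.03, 0.0], [-0.0, -0.0, -1.0], [0.03, -1.0, 0.0]] q [28.0, -5.0, -6.0, 89.0, -0.0, -64.0] t 53.5 ee [0.4278, 0.2268, 0.1775] [-89.8, -0.1, -178.2]
[0.4282128  0.22674966 0.17818882] 0.051516661554886864 [ 0.72722617  0.43598644 -1.31622461]
first rows [array([4]), array([4]), array([4]), array([4]), array([4])] [array([259, 384]), array([269, 373])]
[[210.55749245 182.15496894]] [[262.64853599 141.87444971]]
```

View pics/bo.png

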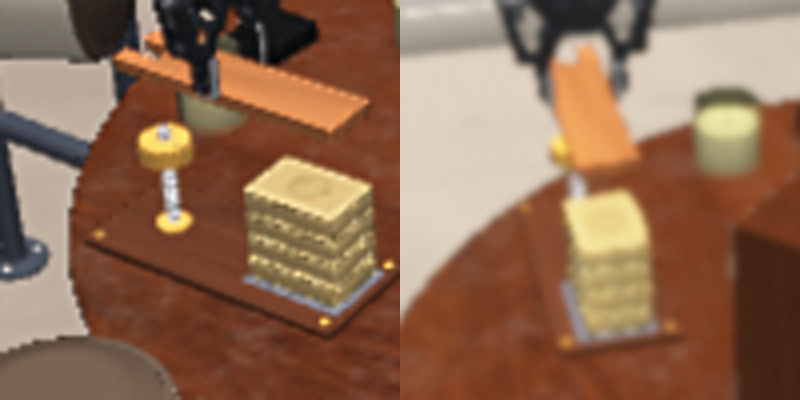

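```bash
python3 -m inch '[[[-0.5,30,-1],[0,0,0],35],[[-0.5,50,-1],[0,0,0],35],[[-0.5,62,-1],[0,0,0],35],[[-0.5,68,-1],[0,0,0],35],[[-0.5,71,-1],[0,0,0],35],[[-0.5,71,-1],[0,0,0],35],[[-0.5,71,-1],[0,0,0],35]]'
python3 - <<'E'
from h import *
S=bot.camera("scene");W=bot.camera("wrist")
save(cv2.resize(S["frame"][160:220,190:270],(800,600),interpolation=cv2.INTER_CUBIC),"bo2");goto([.4285,.2278,.1045],1.8)
E
```

```text
time: 54.3
ee_pos: [0.4295, 0.2279, 0.1087]
tcp_rot: [-89.9, 0.1, -178.3]
wrist_force: [0.0, -0.5, -1.7]
opening: 0.0516
yaw 181.8 q6-> -63.803908317562446
shift [1.0, 4.0, 0.1] turn_y -0.001 small [-0.002, -0.001, -0.002] tool axes [[-1.0, -0.03, -0.0], [0.0, -0.0, -1.0], [0.03, -1.0, 0.0]] q [28.0, -4.0, -13.0, 81.0, -0.0, -64.0] t 54.4 ee [0.4294, 0.2279, 0.1085] [-89.9, 0.1, -178.2]
```

View pics/bo2.png

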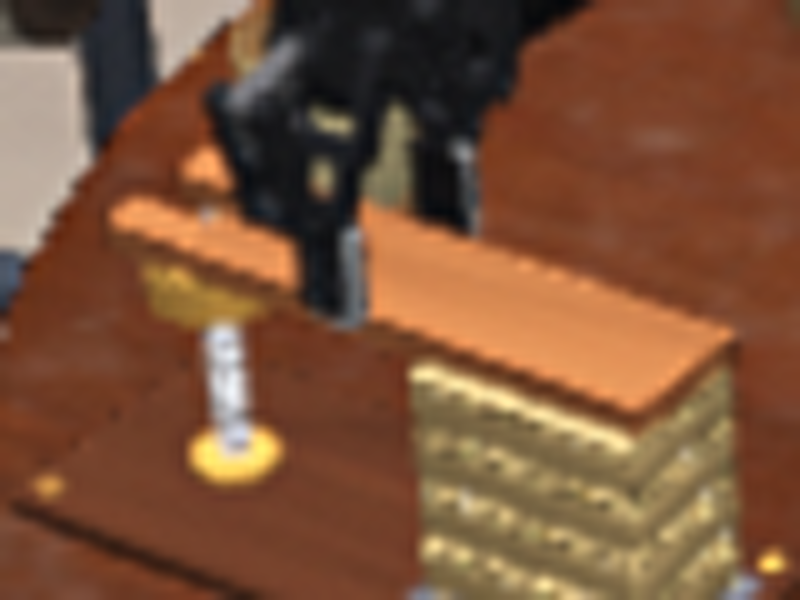

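```bash
python3 -m inch '[[[1,1,0],[0,0,0],35],[[1,2,0],[0,0,0],35],[[1,3.5,0],[0,0,0],35],[[1,4.3,0],[0,0,0],35],[[1,4.3,0],[0,0,0],35],[[1,4.3,0],[0,0,0],35]]'
python3 - <<'E'
from h import *
o=bot.get_obs();print(o["ee_pos"],o["wrist_force"],o["torque"])
E
python3 -m inch '[[[0,0,0],[0,0,0],56],[[0,0,0],[0,0,0],60],[[0,0,0],[0,0,0],70],[[0,0,0],[0,0,0],80],[[0,0,0],[0,0,0],80],[[0,-20,0],[0,0,0],80],[[0,-60,0],[0,0,0],80],[[0,-110,0],[0,0,0],80],[[0,-150,0],[0,0,0],80],[[0,-150,0],[0,0,0],80]]'
python3 - <<'E'
from h import *
W=bot.camera("wrist");board(W,.0996);goto([.592,.365,.2],30)
for c in("scene","side"):
    p=bot.camera(c);board(p,.0996)
    for d in bot.cut_out(p,"candle"):
        if d["confidence"]<.4: continue
        b=d["box"];x,q=fit([(p,d["region"])],cyl(.067,.074),ray(p,((b[0]+b[2])/2,(b[1]+b[3])/2),.037),(0,));print(c,"candle",np.round(b),round(d["confidence"],2),x.round(3),q.round(2))
    save(p,c+"_b",(180,140,280,240) if c=="scene" else(225,110,325,210),5)
save(W,"w11")
E
```

```text
time: 55.0
ee_pos: [0.4285, 0.228, 0.1049]
tcp_rot: [-89.9, 0.2, -178.2]
wrist_force: [-2.2, -0.9, 5.6]
opening: 0.0516
[0.4285182  0.22795302 0.10487169] [-2.1722415  -0.87202692  5.60862422] [-0.13029701  0.5049984   0.02168361]
time: 56.0
ee_pos: [0.4294, 0.2288, 0.2606]
tcp_rot: [-90.1, 0.6, -178.2]
wrist_force: [0.2, 0.1, -0.5]
opening: 0.0798
board [298.  60. 353. 268.] 0.84 [0.4309, 0.2188, 91.5599] iou 0.979
yaw 210 q6-> -88.34392372473093
shift [-167.3, 56.1, -131.6] turn_y -0.493 small [-0.002, -0.493, -0.004] tool axes [[-1.0, -0.03, -0.0], [0.0, -0.0, -1.0], [0.03, -1.0, 0.0]] q [28.0, -3.0, 4.0, 98.0, -0.0, -64.0] t 56.1 ee [0.4285, 0.2284, 0.2555] [-90.0, 0.2, -178.2]
board [203. 181. 260. 203.] 0.78 [0.4293, 0.2217, 91.0594] iou 0.928
scene candle [212. 162. 230. 177.] 0.57 [ 0.6    0.414 -1.85 ] 0.75
board [257. 140. 281. 174.] 0.69 [0.4274, 0.2112, 91.6502] iou 0.92
side candle [294. 131. 310. 156.] 0.66 [ 0.585  0.392 12.832] 0.86
```

View pics/scene_b.png

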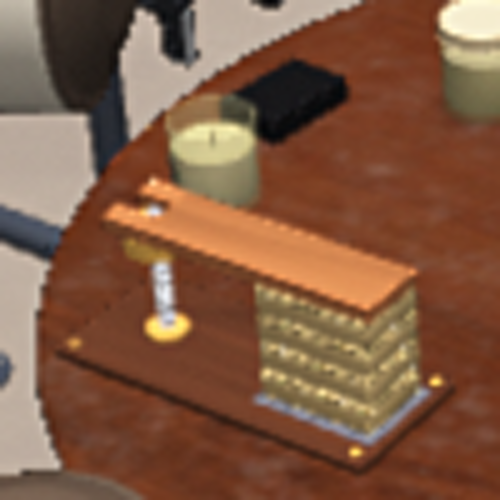

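```bash
python3 -m inch '[[[-30,0,-30],[0,0.13,0],85],[[-60,0,-60],[0,0.26,0],85],[[-90,0,-90],[0,0.39,0],85],[[-120,20,-120],[0,0.52,0],85],[[-150,40,-145],[0,0.65,0],85],[[-156,50,-152],[0,0.78,0],85],[[-156,50,-152],[0,0.91,0],85],[[-156,50,-152],[0,1.0,0],85],[[-156,50,-152],[0,1.0,0],85],[[-156,50,-152],[0,1.0,0],85]]'
cat >> h.py <<'E'
def candle(p,z=0):
    for d in bot.cut_out(p,"candle"):
        if d["confidence"]<.4: continue
        b=d["box"];x,q=fit([(p,d["region"])],cyl(.067,.074),ray(p,((b[0]+b[2])/2,(b[1]+b[3])/2),z+.037),(0,),z=z);print("candle",np.round(b),round(d["confidence"],2),x.round(4)[:2],q.round(2))
E
python3 - <<'E'
from h import *
W=bot.camera("wrist");candle(W);D=bot.camera("side");candle(D);goto([.585,.392,.03],124);save(W,"w12")
E
```

```text
time: 57.4
ee_pos: [0.579, 0.3845, 0.2032]
tcp_rot: [-89.9, 0.1, 124.6]
wrist_force: [-0.1, 0.0, -0.1]
opening: 0.0846
candle [294. 166. 362. 241.] 0.68 [0.5914 0.3997] 0.98
candle [293. 132. 309. 154.] 0.73 [0.5897 0.3987] 0.85
yaw 124 q6-> -0.17453505883523235
shift [3.3, 173.8, -9.2] turn_y 0.009 small [-0.0, 0.009, -0.002] tool axes [[-0.57, 0.82, -0.0], [0.0, -0.0, -1.0], [-0.82, -0.57, 0.0]] q [34.0, 26.0, 33.0, 97.0, -0.0, -1.0] t 57.6 ee [0.5791, 0.3845, 0.2038] [-90.0, 0.1, 124.5]
```

View pics/w12.png

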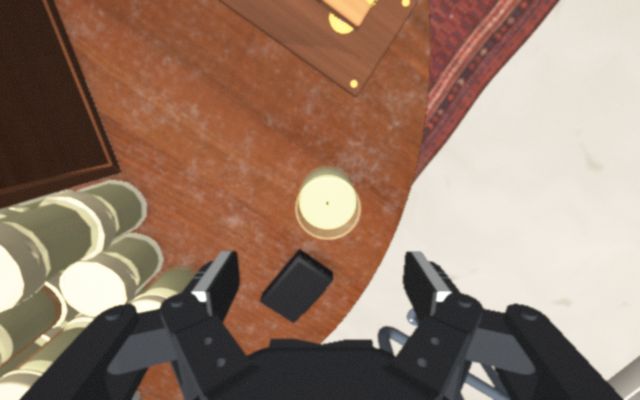

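```bash
python3 -m inch '[[[5,30,-10],[0,0,0],85],[[5,70,-19],[0,0,0],85],[[5,95,-19],[0,0,0],85],[[5,95,-19],[0,0,0],85],[[5,95,-19],[0,0,0],85],[[5,95,-19],[0,0,0],85]]'
python3 - <<'E'
from h import *
W=bot.camera("wrist");candle(W);goto([.5912,.3995,.032],124.5)
f=W["frame"].astype(int);m=(f[...,1]>190)&(f[...,0]>200)&(f[...,2]<215)&(f[...,2]>120)
k,l,s,c=cv2.connectedComponentsWithStats(m.astype(np.uint8));j=1+np.argmax(s[1:,4]);print(s[j],c[j]); print(proj(W,place(cyl(.067,.074),.5912,.3995,0)).min(0),proj(W,place(cyl(.067,.074),.5912,.3995,0)).max(0))
E
```

```text
time: 58.2
ee_pos: [0.5927, 0.3996, 0.1115]
tcp_rot: [-90.2, 0.1, 124.5]
wrist_force: [0.8, 0.0, 1.2]
opening: 0.0849
candle [272. 162. 373. 269.] 0.81 [0.5913 0.3998] 0.98
yaw 124.5 q6-> -0.4513652628527183
shift [1.0, 79.2, 1.6] turn_y 0.001 small [0.003, 0.001, -0.002] tool axes [[-0.57, 0.82, -0.0], [0.0, -0.0, -1.0], [-0.82, -0.57, -0.0]] q [34.0, 27.0, 24.0, 87.0, -0.0, -0.0] t 58.3 ee [0.5927, 0.3996, 0.1112] [-90.2, 0.1, 124.5]
[ 281  174   84   77 4316] [323.37140871 215.15245598]
[274.39364976 158.61653781] [372.27641851 267.66394071]
```

```bash
python3 -m inch '[[[1,30,1],[0,0,0],85],[[1,60,1],[0,0,0],85],[[1,74,1],[0,0,0],85],[[1,79,1],[0,0,0],85],[[1,79,1],[0,0,0],85],[[1,79,1],[0,0,0],85],[[1,79,1],[0,0,0],50],[[1,79,1],[0,0,0],50],[[1,79,1],[0,0,0],50],[[1,79,1],[0,0,0],50],[[1,79,1],[0,0,0],50],[[1,79,1],[0,0,0],50]]' 45; python3 -m inch '[[[0,-15,0],[0,0,0],50],[[0,-50,0],[0,0,0],50],[[0,-90,0],[0,0,0],50],[[0,-130,0],[0,0,0],50],[[0,-170,0],[0,0,0],50],[[0,-170,0],[0,0,0],50]]' 45
python3 - <<'E'
from h import *
o=bot.get_obs();print(o["opening"],o["wrist_force"])
W=bot.camera("wrist");candle(W,o["ee_pos"][2]-.034);goto([.4290,.219,.2],124.5)
E
```

```text
time: 59.5
ee_pos: [0.5923, 0.4003, 0.034]
tcp_rot: [-90.3, 0.1, 124.5]
wrist_force: [0.0, -1.0, 5.5]
opening: 0.066
time: 60.1
ee_pos: [0.5925, 0.4009, 0.2123]
tcp_rot: [-90.9, 0.1, 124.5]
wrist_force: [0.3, 0.5, -0.7]
opening: 0.066
0.06598389341719929 [ 0.28162398  0.51343213 -0.73022848]
candle [244. 181. 399. 346.] 0.81 [0.5913 0.3993] 0.92
yaw 124.5 q6-> -7.456165152626738
shift [-57.2, 3.8, 236.8] turn_y 0.001 small [0.008, 0.001, -0.002] tool axes [[-0.57, 0.82, -0.0], [0.01, 0.0, -1.0], [-0.82, -0.57, -0.01]] q [34.0, 29.0, 37.0, 97.0, -0.0, -0.0] t 60.2 ee [0.5916, 0.4004, 0.2056] [-90.5, 0.1, 124.5]
```

```bash
python3 -m inch '[[[-8,0,35],[0.004,0,0],50],[[-17,0,70],[0.008,0,0],50],[[-26,0,105],[0.008,0,0],50],[[-35,0,140],[0.008,0,0],50],[[-43,0,175],[0.008,0,0],50],[[-50,0,205],[0.008,0,0],50],[[-57,0,225],[0.008,0,0],50],[[-57,4,237],[0.008,0,0],50],[[-57,4,237],[0.008,0,0],50],[[-57,4,237],[0.008,0,0],50],[[-57,4,237],[0.008,0,0],50]]'
python3 - <<'E'
from h import *
o=bot.get_obs();print(o["opening"],o["wrist_force"])
W=bot.camera("wrist");candle(W,o["ee_pos"][2]-.034);board(W,.0996);goto([.4292,.219,.1490],124.5)
S=bot.camera("scene");board(S,.0996);D=bot.camera("side");board(D,.0996)
E
```

```text
time: 61.3
ee_pos: [0.429, 0.2194, 0.1992]
tcp_rot: [-90.0, 0.1, 124.5]
wrist_force: [0.2, 0.5, -2.5]
opening: 0.0658
0.06581519017248533 [ 0.19602191  0.50410268 -2.52877901]
candle [243. 181. 398. 345.] 0.98 [0.4281 0.2177] 0.92
candle [192. 108. 438. 257.] 0.51 [0.4029 0.1768] 0.28
board [193. 106. 440. 258.] 0.6 [0.4296, 0.2188, 91.9779] iou 0.809
yaw 124.5 q6-> -7.466978108382619
shift [-0.3, 50.4, 0.0] turn_y 0.001 small [-0.0, 0.001, -0.002] tool axes [[-0.57, 0.82, -0.0], [0.0, -0.0, -1.0], [-0.82, -0.57, 0.0]] q [27.0, -5.0, -3.0, 92.0, -0.0, -7.0] t 61.5 ee [0.429, 0.2194, 0.1994] [-90.0, 0.1, 124.5]
board [200. 178. 261. 206.] 0.58 [0.4295, 0.2208, 91.8152] iou 0.947
board [256. 142. 281. 173.] 0.73 [0.4269, 0.2095, 92.1704] iou 0.87
```

```bash
python3 -m inch '[[[0,25,0],[0,0,0],50],[[0,40,0],[0,0,0],50],[[0,47,0],[0,0,0],50],[[0,50,0],[0,0,0],50],[[0,51.5,0],[0,0,0],50],[[0,52,0],[0,0,0],50],[[0,52,0],[0,0,0],50]]'; python3 -m inch '[[[0,0,0],[0,0,0],69],[[0,0,0],[0,0,0],72],[[0,0,0],[0,0,0],78],[[0,0,0],[0,0,0],85],[[0,0,0],[0,0,0],85],[[0,0,0],[0,0,0],85],[[0,-15,0],[0,0,0],85],[[0,-50,0],[0,0,0],85],[[0,-95,0],[0,0,0],85],[[0,-130,0],[0,0,0],85],[[0,-130,0],[0,0,0],85]]'
python3 - <<'E'
from h import *
W=bot.camera("wrist");candle(W,.1136);board(W,.0996);S=bot.camera("scene");D=bot.camera("side")
candle(S,.1136);candle(D,.1136)
save(np.hstack([cv2.resize(W["frame"][80:280,220:420],(266,400),interpolation=cv2.INTER_CUBIC)]+[cv2.resize(f,(266,400),interpolation=cv2.INTER_CUBIC) for f in(S["frame"][140:242,190:258],D["frame"][105:207,245:313])]),"final")
E
```

```text
time: 62.35
ee_pos: [0.4292, 0.2192, 0.1483]
tcp_rot: [-90.1, 0.1, 124.5]
wrist_force: [-0.4, -0.4, -3.2]
opening: 0.066
time: 63.45
ee_pos: [0.4299, 0.22, 0.2844]
tcp_rot: [-90.5, 0.2, 124.5]
wrist_force: [-0.6, 0.3, -0.1]
opening: 0.0853
candle [282. 151. 359. 230.] 0.65 [0.4293 0.2176] 0.98
candle [373. 214. 399. 226.] 0.56 [0.4346 0.2692] 0.04
board [227. 101. 412. 242.] 0.74 [0.4304, 0.2184, 91.6012] iou 0.417
candle [220. 164. 238. 192.] 0.64 [0.4292 0.221 ] 0.94
candle [254. 130. 276. 157.] 0.81 [0.4251 0.2153] 0.91
```

View pics/final.png

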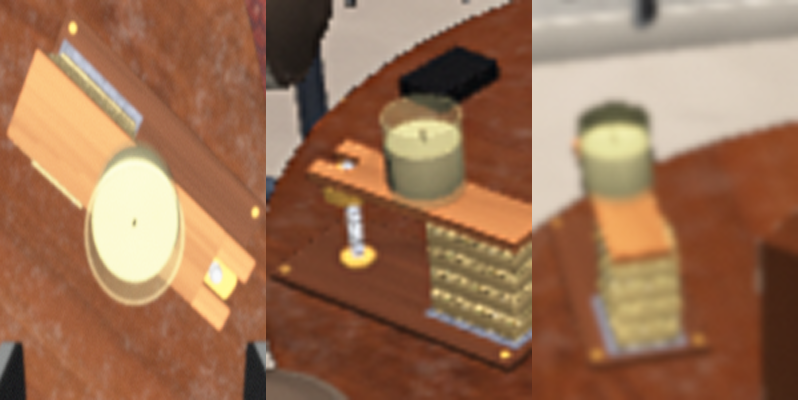

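All four tins are stacked, the board lies across them with the rod in its notch, and the candle stands upright on the middle. The gripper is clear, so I am handing in.

```bash
python3 -c "
from workcell import bot
print(bot.job_done())"
```

```text
the job is handed in; nothing more can be done
None
```

The candle riser is built and handed in at about 64 s on the robot's clock, well inside the 210 s limit. I can't see the verdict, because the hand-in reports none.

- **Tins:** all four brass tins are stacked on the felt pad. Each new tin's measured position was within about 1.5 mm of the tin below. The column may sit 2–3 mm off the pad centre in x. I left the black look-alike alone.
- **Collar:** I turned it about 317° anticlockwise. Touching both tops with the fingertips gave 99.7 mm for the collar and 99.6 mm for the column.
- **Board:** it lies across collar and column with the rod in its notch, and it looks level in the pictures. I did not measure its tilt after release.
- **Candle:** it had been knocked about 4 cm aside before I reached for it, so I found it again with the wrist camera. It now stands upright, within about 2 mm of the board's middle by the wrist and scene cameras.
- **Disagreement:** the side camera's fits were off from the others, by up to about 9 mm for the board. That view is partly blocked and coarse, so I went by the other two cameras and the arm's own readings.
- **Grip and bystanders:** I saw no sign of the grip slackening in any reading. The robot did not go near the card tray or the lidded jars, though I did not measure them again at the end.

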